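# Change over a kit tray and rack it

## Robot

A 6-joint arm with a two-finger parallel gripper is mounted at the origin on the work surface. World frame = base frame: x ahead of the robot, y to its left, z up, the work surface at z = 0. Lengths are in mm, angles in rad, forces in N, time in s.
With the tool pointing down it reaches from about 350 to 875 mm from the base axis. Payload 4.2 kg.
Tool frame: the origin (TCP) lies between the finger pads; the fingertips stand 11 mm ahead of it and the grasp point (between the pads) lies 8 mm behind it; z points along the fingers, y is the direction in which the jaws open and shut (so a half turn about z gives the same grasp; the last joint's range is limited). The gripper opens to 85 mm and grips with 20 to 120 N. Pads are 22 mm wide; open, the fingers measure 114 mm over their backs; the gripper's body (76 mm by 85 mm) begins 54 mm behind the grasp point. The pads swing forward as they close: fully open they stand 13 mm farther back than shut.
Start: joints at [1.502, 0.385, 0.008, 0, -1.194, -0.259], TCP at [201.193, 591.71, 242.312] pointing down, gripper open.
Joint ranges: [-3.14, 3.14], [-1.21, 2.06], [-1.07, 1.41], [-3.16, 2.05], [-2.99, -0.16], [-3.1, 3.1]. Speed limits (rad/s): [2.79, 2.79, 3.14, 3.14, 3.14, 3.14].

## Interface

Orientations are given as a unit quaternion [x, y, z, w].
In Python, from bench import * gives the robot as it stands.
- The arm moves only by the tool servo_tool, never from a script. Its argument "rows" is a list of rows, each a list of 7 numbers: the opening, from 0 (shut) to 1 (fully open), then the shift along the tool's x, y, z in cm, then the turn, a rotation vector about the tool's x, y, z in degrees. A call has 1 to 12 rows; each row shifts and turns the commanded pose from where the row before left it, along the tool's axes as they then stand; what a row does not reach is not made up. A row lasts 1/10 s, in which the tool goes at most 50 mm and 8.59 degrees, less where a joint would pass 70% of its speed; a pose out of reach is approached as far as the arm can. A call is refused whole if a number of a shift passes 5 or a number of a turn 8.59, either way. A call with a gripper value outside its range is refused whole. The fingers move at their own pace and stop on an object; the grip force is fixed at half the most. Time passes only in rows, so rows that do not move let the fingers close. It gives the time, the measured TCP pose, the force and the opening at its end, in the units of the state.
- read_state(): the state, without advancing time (a new reading comes with each control period).
- get_image(name): name is "side" or "top" or "wrist"; returns a dict with "image" (480x640x3 uint8, red, green, blue), "mtx" (3x3 intrinsics, pixels), "extrinsics" (4x4, takes a point from camera to world coordinates). Camera axes: x right, y up, looking along -z (the intrinsics and any distortion apply to the point x, -y, -z); pixel columns grow to the right and rows downward; lengths in mm; the calibration is good to about 2 mm. A picture is of the moment at which its call begins. There is no depth.
- job_done(): hands the job in, once; it reports no verdict.
The state is a dict: "clock": time; "joints": joint angles; "joint_vel": joint speeds; "joint_efforts": joint torques, N m; "position": TCP position; "ee_rot": TCP orientation; "contact_force": force on the tool from outside, world axes, zero at the start; "wrist_torque": the same for the moment, N m; "gripper_width": finger opening in mm.
Only numpy, scipy, OpenCV 4.12 (cv2) and the standard library are available. Lean on these libraries where they do the work, as an engineer would, in place of code of your own. Each camera call takes 0.05 s, during which the arm holds its last target. There are 200 camera calls.

## Task

Get this kit tray ready for the next class: lift it by its grip and tip it on its left front corner over the white bin so that all the wooden balls roll out through the gap there and only that bay empties - not one glass marble may leave the tray. Set the tray down level on the table, put every loose gearmotor in the emptied bay, then slide the loaded tray along the free upper runners of the plywood rack, under their lips, until it is fully home against the back, and let go. Leave the roll of tape and the craft knife where they lie.

Things in the scene. Friction and masses are not known exactly. Their poses are not given: they have to be found in the camera images.
- tray: Grey plastic kit tray, 0.29 to 0.43 kg empty, open on top: 172 mm (x) by 176 mm (y), walls 40 mm high, 3 mm thick, floor 3 mm. Origin: centre of its underside; x runs from the front end (with two gaps) to the back end, y to the left, z up. A 6 mm divider along x at y = 0 parts it into a left and a right bay. It has a flange along each long side and a raised grip on the divider.
- left_bay (a point): middle of the left bay's floor: y 44, z 3 mm in the tray's frame. The bay measures 166 mm (x) by 82 mm (y 3 to 85) inside and holds the wooden balls at the start. Three motors fit in it, each lying across it (along the tray's y), 50 to 55 mm apart.
- right_bay (a point): middle of the right bay's floor: y -44, z 3 mm in the tray's frame. It mirrors the left bay, with its own gap at the right front corner (y -85 to -27 mm), and holds the marbles.
- tray_gap (a point): middle of the left bay's gap, on its sill: x -84.5, y 56, z 5 mm in the tray's frame. The gap in the front wall is 58 mm wide (y 27 to 85 mm), open at the top, its sill 2 mm above the bay floor. Resting balls stay until the tray leans about 30 degrees to it, rolling ones hop over: carry smoothly. Leant left first, then on to some 40 degrees towards this corner, the bay empties; marbles stay at the divider.
- tray_grip (a point): in the raised grip on the divider: x 0, y 0, z 66 mm in the tray's frame. The grip is solid, 90 mm long (x), 12 mm thick (pinch it across y), top at z = 78 mm; balls beside it reach up to z = 39 mm.
- flange (a point): underside of the left flange, x 0, y 95, z 36 mm in the tray's frame. The flanges, one on each long side, are 14 mm wide (y 88 to 102 mm), 4 mm thick and as long as the tray; they run on the rack's runners.
- bin: White open bin, loose, 0.55 kg, 200 mm (x) by 170 mm (y) by 60 mm high, walls 4 mm. Origin: centre of its underside, z up.
- rack: Plywood two-tier tray rack, fixed, open at the front (-x) and on top; the lower tier is taken by another tray (top at 50 mm). Origin: on the table under the middle of the upper tray place; x from the open front to the back, y left. Side panels 135 mm high, inner faces at y +-108 mm, outer +-120 mm, x from -120 to 98 mm; back stop face at x = 86 mm, also 135 mm high.
- runners (a point): front end of the upper runners, midway between them: x -120, z 110 mm in the rack's frame. Runners: top at z = 110 mm, from y +-94 mm out to the panels. Lips above them, underside at z = 122 mm, from y +-96 mm out, begin at x = -85 mm: the tray's flanges slide in between (8 mm height play, 6 mm side play each way).
- home (a point): where the tray's origin lies when fully home: x 0, y 0, z 74 mm in the rack's frame, the tray's x along the rack's x. A gripper holding the tray's grip from above can follow it all the way in.
- ball1: Plain wooden ball, 36 mm across, 18 g, at the start in the tray's left bay; two to four are present. Origin: its centre.
- ball2: Plain wooden ball, 36 mm across, 18 g, at the start in the tray's left bay; two to four are present. Origin: its centre.
- ball3: Plain wooden ball, 36 mm across, 18 g, at the start in the tray's left bay; two to four are present. Origin: its centre.
- ball4: Plain wooden ball, 36 mm across, 18 g, at the start in the tray's left bay; two to four are present. Origin: its centre.
- marble1: Glass marble, 25 mm across, 20 g, in the tray's right bay, to stay there. Origin: its centre.
- marble2: Glass marble, 25 mm across, 20 g, in the tray's right bay, to stay there. Origin: its centre.
- marble3: Glass marble, 25 mm across, 20 g, in the tray's right bay, to stay there. Origin: its centre.
- motor1: Hobby gearmotor lying flat, 70 mm long (x), 22 mm wide (y), 19 mm high, about 35 g: a yellow plastic gearbox (x -35 to 11 mm) with a round steel motor can, 19 mm across, on its +x end and a white shaft stub, 6 mm thick, standing 9 mm up at x = -24 mm. Two or three are present. Origin: centre of its underside. Three fit side by side across the bay.
- motor2: Hobby gearmotor lying flat, 70 mm long (x), 22 mm wide (y), 19 mm high, about 35 g: a yellow plastic gearbox (x -35 to 11 mm) with a round steel motor can, 19 mm across, on its +x end and a white shaft stub, 6 mm thick, standing 9 mm up at x = -24 mm. Two or three are present. Origin: centre of its underside. Three fit side by side across the bay.
- motor3: Hobby gearmotor lying flat, 70 mm long (x), 22 mm wide (y), 19 mm high, about 35 g: a yellow plastic gearbox (x -35 to 11 mm) with a round steel motor can, 19 mm across, on its +x end and a white shaft stub, 6 mm thick, standing 9 mm up at x = -24 mm. Two or three are present. Origin: centre of its underside. Three fit side by side across the bay.
- tape: Roll of tape lying flat, 90 mm across, 24 mm high; a bystander. Origin: centre of its underside.
- knife: Grey craft knife, closed, 120 by 17 by 11 mm, lying along its x among the motors; a bystander. Origin: centre of its underside.
Mind the look-alikes: they are no part of the job. Leave any purple look-alike of the motor1 alone.

How it is judged (in metres and radians):
On the way, in this order (a step that is already met when the one before it is completed fails the run):
1. the tray is tipped by more than 12 degrees with its left gap over the bin (within 130 mm of the bin's centre, seen from above) while a wooden ball is still in its bay (angle between tray's own z axis and vertical above 0.21 rad and horizontal distance between tray_gap and bin below 0.13 m and ((x of ball1 in the frame of tray between -0.086 and 0.086 m and y of ball1 in the frame of tray between 0 and 0.09 m and z of ball1 in the frame of tray between -0.003 and 0.045 m) or (x of ball2 in the frame of tray between -0.086 and 0.086 m and y of ball2 in the frame of tray between 0 and 0.09 m and z of ball2 in the frame of tray between -0.003 and 0.045 m) or (x of ball3 in the frame of tray between -0.086 and 0.086 m and y of ball3 in the frame of tray between 0 and 0.09 m and z of ball3 in the frame of tray between -0.003 and 0.045 m) or (x of ball4 in the frame of tray between -0.086 and 0.086 m and y of ball4 in the frame of tray between 0 and 0.09 m and z of ball4 in the frame of tray between -0.003 and 0.045 m))).
2. every wooden ball is in the bin and the tray is set down level on the table (x of ball1 in the frame of bin between -0.1 and 0.1 m and y of ball1 in the frame of bin between -0.085 and 0.085 m and z of ball1 in the frame of bin between 0 and 0.06 m and x of ball2 in the frame of bin between -0.1 and 0.1 m and y of ball2 in the frame of bin between -0.085 and 0.085 m and z of ball2 in the frame of bin between 0 and 0.06 m and x of ball3 in the frame of bin between -0.1 and 0.1 m and y of ball3 in the frame of bin between -0.085 and 0.085 m and z of ball3 in the frame of bin between 0 and 0.06 m and x of ball4 in the frame of bin between -0.1 and 0.1 m and y of ball4 in the frame of bin between -0.085 and 0.085 m and z of ball4 in the frame of bin between 0 and 0.06 m and angle between tray's own z axis and vertical below 0.1 rad and height (world z) of tray below 0.012 m), for 0.2 s.
3. every gearmotor lies in the emptied left bay while the tray still stands on the table (x of motor1 in the frame of tray between -0.086 and 0.086 m and y of motor1 in the frame of tray between 0 and 0.09 m and z of motor1 in the frame of tray between -0.003 and 0.045 m and x of motor2 in the frame of tray between -0.086 and 0.086 m and y of motor2 in the frame of tray between 0 and 0.09 m and z of motor2 in the frame of tray between -0.003 and 0.045 m and x of motor3 in the frame of tray between -0.086 and 0.086 m and y of motor3 in the frame of tray between 0 and 0.09 m and z of motor3 in the frame of tray between -0.003 and 0.045 m and height (world z) of tray below 0.012 m), for 0.2 s.
At the end, for the whole second after the job is handed in: the tray hangs by its flanges on the upper runners, level, within 10 mm of the back stop; all gearmotors lie in its left bay and all marbles in its right bay; all wooden balls lie in the bin, which stands upright (x of ball1 in the frame of bin between -0.1 and 0.1 m and y of ball1 in the frame of bin between -0.085 and 0.085 m and z of ball1 in the frame of bin between 0 and 0.06 m and x of ball2 in the frame of bin between -0.1 and 0.1 m and y of ball2 in the frame of bin between -0.085 and 0.085 m and z of ball2 in the frame of bin between 0 and 0.06 m and x of ball3 in the frame of bin between -0.1 and 0.1 m and y of ball3 in the frame of bin between -0.085 and 0.085 m and z of ball3 in the frame of bin between 0 and 0.06 m and x of ball4 in the frame of bin between -0.1 and 0.1 m and y of ball4 in the frame of bin between -0.085 and 0.085 m and z of ball4 in the frame of bin between 0 and 0.06 m and x of marble1 in the frame of tray between -0.086 and 0.086 m and y of marble1 in the frame of tray between -0.09 and 0 m and z of marble1 in the frame of tray between -0.003 and 0.045 m and x of marble2 in the frame of tray between -0.086 and 0.086 m and y of marble2 in the frame of tray between -0.09 and 0 m and z of marble2 in the frame of tray between -0.003 and 0.045 m and x of marble3 in the frame of tray between -0.086 and 0.086 m and y of marble3 in the frame of tray between -0.09 and 0 m and z of marble3 in the frame of tray between -0.003 and 0.045 m and x of motor1 in the frame of tray between -0.086 and 0.086 m and y of motor1 in the frame of tray between 0 and 0.09 m and z of motor1 in the frame of tray between -0.003 and 0.045 m and x of motor2 in the frame of tray between -0.086 and 0.086 m and y of motor2 in the frame of tray between 0 and 0.09 m and z of motor2 in the frame of tray between -0.003 and 0.045 m and x of motor3 in the frame of tray between -0.086 and 0.086 m and y of motor3 in the frame of tray between 0 and 0.09 m and z of motor3 in the frame of tray between -0.003 and 0.045 m and x of tray in the frame of rack between -0.01 and 0.01 m and y of tray in the frame of rack between -0.012 and 0.012 m and z of tray in the frame of rack between 0.067 and 0.081 m and angle between the x axis of tray and the x axis of rack, either way round below 0.1 rad and angle between tray's own z axis and vertical below 0.06 rad and linear speed of tray below 0.02 m/s and angle between bin's own z axis and vertical below 0.1 rad); the robot touches nothing.
It fails at once if a glass marble leaves the tray ((x of marble1 in the frame of tray above 0.1 m or x of marble1 in the frame of tray below -0.1 m or y of marble1 in the frame of tray above 0.11 m or y of marble1 in the frame of tray below -0.11 m or z of marble1 in the frame of tray above 0.065 m) or (x of marble2 in the frame of tray above 0.1 m or x of marble2 in the frame of tray below -0.1 m or y of marble2 in the frame of tray above 0.11 m or y of marble2 in the frame of tray below -0.11 m or z of marble2 in the frame of tray above 0.065 m) or (x of marble3 in the frame of tray above 0.1 m or x of marble3 in the frame of tray below -0.1 m or y of marble3 in the frame of tray above 0.11 m or y of marble3 in the frame of tray below -0.11 m or z of marble3 in the frame of tray above 0.065 m)).
It fails at once if the tape or the knife is pushed more than 40 mm from its place (distance of any of tape, knife from where it was at the start of the episode above 0.04 m).
Of motor1, motor2, motor3 only 2 to 3 are there at a start; the rules pass over those that are not, and their reading is None.
Of ball1, ball2, ball3, ball4 only 2 to 4 are there at a start; the rules pass over those that are not, and their reading is None.
At some moment in a run one of motor1, motor2, motor3, bin may be knocked a few centimetres aside while the robot is not near it.
It also fails if it takes over 208 s, if anything falls off the work surface, if the arm or the gripper's body presses on something with over 40 N, if the wrist force passes 120 N, or if a joint passes its speed limit or range.

## Working session

There is one attempt and no reset: what is moved stays moved. The work goes in short steps, Python scripts to look and compute and a tool call to move; the robot and the scene stay as the last step left them, time stands still between calls to the robot, and variables do not carry over. Pictures are saved under pics/ and viewed, about 12 in all and at most 16, crops included, and the job is handed in when it is done.

Besides the shell and the picture viewer there is one more tool, called after "Request:" as a command line: name --pt "numbers of a row" for each row, then --argument value for the rest. servo_tool: Moves the arm, as the interface text tells. Its arguments: {"type":"object","properties":{"rows":{"type":"array","items":{"type":"array","items":{"type":"number"}}}},"required":["rows"]}

```bash
ls; mkdir -p pics
cat > h.py <<'E'
from bench import *
import numpy as np, cv2
from scipy.spatial.transform import Rotation as R
def snap(n,f):
    d=get_image(n); cv2.imwrite('pics/'+f,d['image'][:,:,::-1]); 
    np.savez('pics/'+f[:-4]+'.npz',m=d['mtx'],e=d['extrinsics']); return d
def load(f):
    z=np.load('pics/'+f+'.npz'); return z['m'],z['e']
def px2w(f,u,v,z):
    m,e=load(f); p=np.linalg.inv(m)@np.array([u,v,1.]); r=e[:3,:3]@np.array([p[0],-p[1],-p[2]]); o=e[:3,3]
    return o+r*(z-o[2])/r[2]
def w2px(f,P):
    m,e=load(f); c=e[:3,:3].T@(np.array(P,float)-e[:3,3]); q=m@np.array([c[0],-c[1],-c[2]]); return q[:2]/q[2]
E
python3 - <<'E'
from h import *
for n in ('top','side'):
    d=snap(n,n+'0.png'); print(n,{k:(v if k!='image' else 0) for k,v in d.items()})
print(read_state())
E
```

```text
pics
top {'image': 0, 'mtx': array([[526.52057532,   0.        , 325.78425375],
       [  0.        , 526.52057532, 240.59944231],
       [  0.        ,   0.        ,   1.        ]]), 'extrinsics': array([[ 1.83024426e-02,  9.84006036e-01, -1.77192387e-01,
         3.12807706e+02],
       [-9.99831971e-01,  1.78311324e-02, -4.25201864e-03,
         3.55915082e+01],
       [-1.02447110e-03,  1.77240436e-01,  9.84167048e-01,
         1.16991477e+03],
       [ 0.00000000e+00,  0.00000000e+00,  0.00000000e+00,
         1.00000000e+00]])}
side {'image': 0, 'mtx': array([[576.06302414,   0.        , 320.46442095],
       [  0.        , 576.06302414, 238.30376978],
       [  0.        ,   0.        ,   1.        ]]), 'extrinsics': array([[ 9.94600277e-01,  5.79512912e-02, -8.60926026e-02,
         4.20641055e+02],
       [-1.03673799e-01,  5.92341633e-01, -7.98988819e-01,
        -9.31031017e+02],
       [ 4.69379904e-03,  8.03600049e-01,  5.95151183e-01,
         8.01154925e+02],
       [ 0.00000000e+00,  0.00000000e+00,  0.00000000e+00,
         1.00000000e+00]])}
{'clock': 0.1, 'joints': array([ 1.50159506e+00,  3.85456489e-01,  6.72321352e-03, -4.05867667e-04,
       -1.19400975e+00, -2.58629817e-01]), 'joint_vel': array([-1.12499928e-03, -1.16073587e-03,  2.80470381e-03,  1.98788813e-03,
        2.52102983e-03,  8.85392414e-06]), 'joint_efforts': array([-5.72627941e-04, -3.93325317e+01,  1.88927150e+01,  4.19795930e+00,
       -2.64568771e-03,  6.35161385e-06]), 'position': array([201.05434269, 591.23182352, 241.33389784]), 'ee_rot': array([ 9.86583199e-01, -1.63256269e-01, -9.57279131e-05,  9.86825263e-04]), 'contact_force': array([ 0.21404165, -0.60967434,  0.37808245]), 'wrist_torque': array([-0.00885777,  0.03583458,  0.01133534]), 'gripper_width': 85.49282946842423}
```

View pics/top0.png

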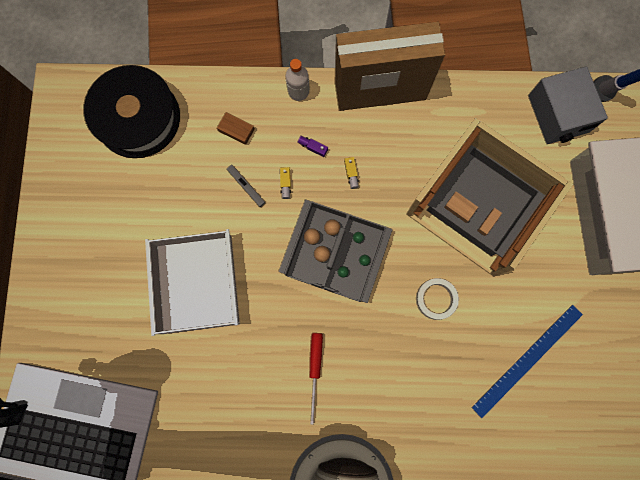

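View pics/side0.png

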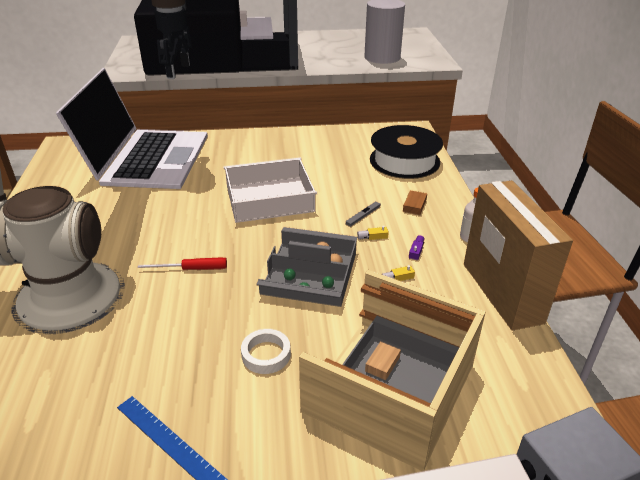

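Run:
```python
import cv2
a=cv2.imread('pics/top0.png')
cv2.imwrite('pics/c1.png',cv2.resize(a[190:310,270:400],None,fx=4.6,fy=4.6,interpolation=cv2.INTER_CUBIC))
cv2.imwrite('pics/c2.png',cv2.resize(a[110:285,400:575],None,fx=3.4,fy=3.4,interpolation=cv2.INTER_CUBIC))
```

```text
(no output)
```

View pics/c1.png

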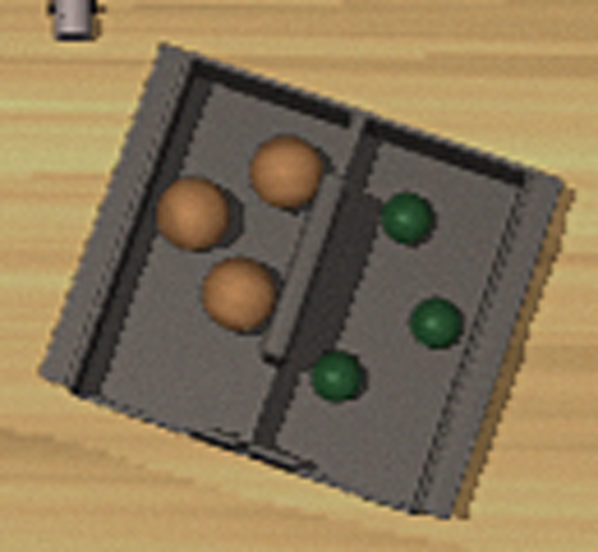

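View pics/c2.png

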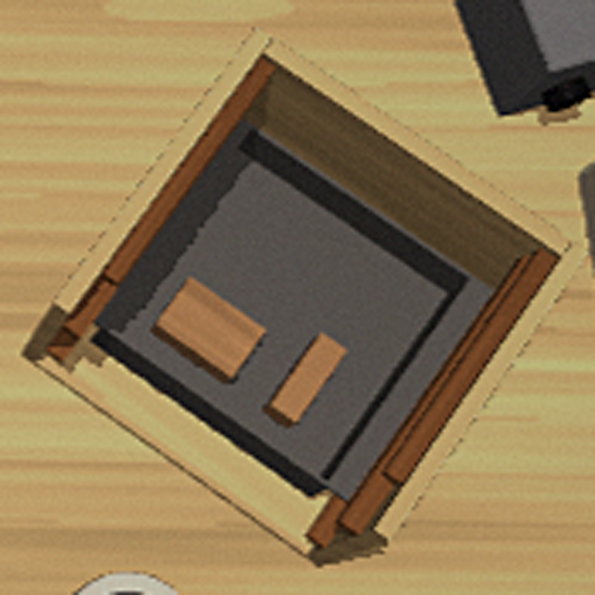

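Run:
```python
from h import *
def fit(px,z,loc,c,s):
    W=np.array([px2w('top0',c[0]+u/s,c[1]+v/s,z)[:2] for u,v in px]); L=np.array(loc,float)
    a=L-L.mean(0);b=W-W.mean(0)
    th=np.arctan2((a[:,0]*b[:,1]-a[:,1]*b[:,0]).sum(),(a*b).sum())
    r=np.array([[np.cos(th),-np.sin(th)],[np.sin(th),np.cos(th)]]); t=W.mean(0)-r@L.mean(0)
    print(np.round(t,1),np.degrees(th).round(2),np.round(W-(L@r.T+t),1).tolist())
print('tray');fit([(163,43),(40,372),(566,180),(452,516)],40,[(86,102),(-86,102),(86,-102),(-86,-102)],(270,190),4.6)
print('rack');fit([(260,32),(57,300),(578,245),(388,538)],135,[(98,120),(-120,120),(98,-120),(-120,-120)],(400,110),3.4)
print('bin');fit([(147,239),(229,231),(238,324),(153,333)],60,[(100,85),(100,-85),(-100,-85),(-100,85)],(0,0),1)
print('grip',[px2w('top0',270+u/4.6,190+v/4.6,78) for u,v in [(335,180),(272,355)]])
for n,u,v,z in [('m1',286,181,19),('m1can',285.5,197,10),('m1end',286,167,15),('m2',352,171,19),('m2can',354.5,187,10),('m2end',350,158,15),('knife',246,186,11),('tape',438,299,24),('purple',313,146,19)]: print(n,px2w('top0',u,v,z).round(1))
```

```text
tray
[496.2  17.3] -18.35 [[-1.8, 0.1], [1.3, -0.3], [-1.3, 0.3], [1.8, -0.2]]
rack
[ 616.6 -306.4] -35.55 [[-4.8, -3.3], [1.0, -3.6], [2.7, 5.9], [1.2, 0.9]]
bin
[420.8 322. ] 7.63 [[0.6, 4.1], [-1.3, -2.3], [-0.1, -4.5], [0.8, 2.6]]
grip [array([534.7004396 ,   4.71547372,  78.        ]), array([453.14984034,  32.29069862,  78.        ])]
m1 [655.7 133.3  19. ]
m1can [620.6 134.   10. ]
m1end [690.1 134.7  15. ]
m2 [682.  -16.1  19. ]
m2can [647.  -22.6  10. ]
m2end [714.2 -11.4  15. ]
knife [644.6 224.7  11. ]
tape [ 394.9 -205.    24. ]
purple [740.1  73.9  19. ]
```

Request:
servo_tool --pt "1 3.3 3.2 0 0 0 0" --pt "1 3.3 3.2 0 0 0 0" --pt "1 3.3 3.2 0 0 0 0" --pt "1 3.3 3.2 0 0 0 0" --pt "1 3.3 3.2 0 0 0 0" --pt "1 3.3 3.2 0 0 0 0" --pt "1 3.3 3.2 0 0 0 0" --pt "1 3.3 3.2 0 0 0 0" --pt "1 3.3 3.2 0 0 0 0" --pt "1 3.3 3.2 0 0 0 0" --pt "1 3.3 3.2 0 0 0 0" --pt "1 3.3 3.2 0 0 0 0"

```text
clock: 1.3
position: [452.7, 98.8, 242.3]
ee_rot: [0.987, -0.163, -0.0, -0.0]
contact_force: [1.2, 1.0, -0.3]
gripper_width: 85.6
```

Request:
servo_tool --pt "1 3.3 3.2 0 0 0 0" --pt "1 3.3 3.2 0 0 0 0" --pt "1 0 0 0 0 0 0" --pt "1 0 0 0 0 0 0"

```text
clock: 1.7
position: [494.2, 17.7, 241.6]
ee_rot: [0.986, -0.165, -0.001, 0.0]
contact_force: [0.2, 0.1, 0.9]
gripper_width: 85.5
```

```bash
cat >> h.py <<'E'
def rel(pos,yaw=None,Rt=None):
    "total tool-frame shift (cm) and turn (deg) to target TCP pos; yaw = tool x heading, tool down"
    s=read_state(); Rc=R.from_quat(s['ee_rot'])
    if Rt is None:
        y=np.radians(yaw); c,d=np.cos(y),np.sin(y); Rt=R.from_matrix(np.array([[c,d,0],[d,-c,0],[0,0,-1.]]))
    print('t',round(s['clock'],2),'pos',s['position'].round(1),'F',s['contact_force'].round(1),'w',round(s['gripper_width'],1))
    X=Rc.as_matrix(); print('toolx heading',np.degrees(np.arctan2(X[1,0],X[0,0])).round(2),'toolz',X[:,2].round(3))
    print('shift cm',(Rc.inv().apply(np.array(pos)-s['position'])/10).round(2),'turn deg',np.degrees((Rc.inv()*Rt).as_rotvec()).round(2))
E
python3 - <<'E'
from h import *
rel([495,18,58],-18.5)
snap('wrist','w1.png')
E
```

```text
t 1.7 pos [494.2  17.7 241.6] F [0.2 0.1 0.9] w 85.5
toolx heading -18.95 toolz [-0.002 -0.    -1.   ]
shift cm [ 0.1  -0.06 18.36] turn deg [ 0.04  0.08 -0.45]
```

View pics/w1.png

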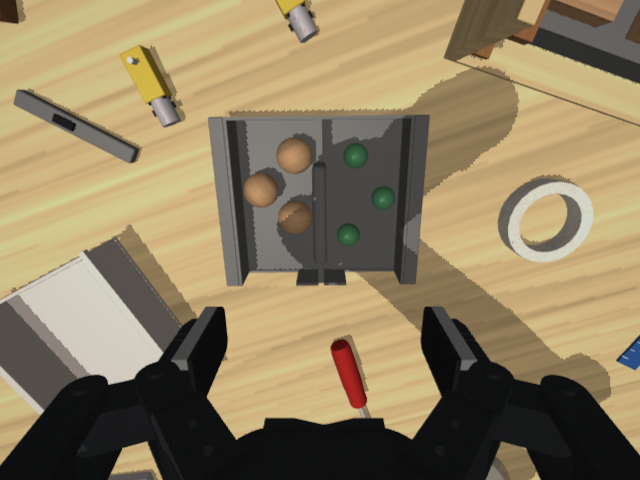

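Run:
```python
from h import *
a=px2w('w1',320,163,78);b=px2w('w1',320.5,262,78);print(a,b,(a+b)/2,np.degrees(np.arctan2(*(a-b)[1::-1])))
for n,u,v,z in [('can1',170,112,10),('end1',127,53,15),('stub1',131,61,28),('can2',304,24,10),('kn1',20,100,11),('kn2',135,152,11)]: print(n,px2w('w1',u,v,z).round(1))
```

```text
[540.923448     5.60498662  78.        ] [455.04393836  34.94207264  78.        ] [497.98369318  20.27352963  78.        ] -18.86055272080905
can1 [629.3 133.5  10. ]
end1 [687.9 145.6  15. ]
stub1 [676.8 139.8  28. ]
can2 [657.6 -18.6  10. ]
kn1 [686.9 267.2  11. ]
kn2 [606.2 185.   11. ]
```

Request:
servo_tool --pt "1 0.1 -0.1 3 0 0 0" --pt "1 0 0 4 0 0 0" --pt "1 0 0 4 0 0 0" --pt "1 0 0 4 0 0 0" --pt "1 0 0 2 0 0 0" --pt "1 0 0 1.4 0 0 0" --pt "1 0 0 0 0 0 0" --pt "0 0 0 0 0 0 0" --pt "0 0 0 0 0 0 0" --pt "0 0 0 0 0 0 0" --pt "0 0 0 0 0 0 0" --pt "0 0 0 0 0 0 0"

```text
clock: 2.95
position: [496.1, 19.7, 58.9]
ee_rot: [0.987, -0.163, 0.001, -0.001]
contact_force: [2.0, 1.9, 0.2]
gripper_width: 12.4
```

Request:
servo_tool --pt "0 0 0 0 0 0 0" --pt "0 0 0 0 0 0 0" --pt "0 0 0 0 0 0 0" --pt "0 0 0 0 0 0 0"

```text
clock: 3.35
position: [496.3, 19.7, 59.0]
ee_rot: [0.987, -0.163, 0.001, -0.0]
contact_force: [-1.0, 1.9, 4.9]
gripper_width: 11.0
```

```bash
cat > plan.py <<'E'
from h import *
def tip(P0,A,P,yaw=-18.7,tcp=(0,0,0)):
    # TCP in tray frame = (0,0,59) ; tray R
    Rm=R.from_euler('z',yaw,degrees=True)*R.from_euler('x',-A,degrees=True)*R.from_euler('y',-P,degrees=True)
    f=lambda p: (np.array(tcp)+Rm.apply(np.array(p,float)-[0,0,59])).round(0)
    return f((-84.5,56,5)),f((-86,102,36)),f((-86,88,0)),f((-86,-88,0)),(Rm.inv().apply([0,0,-1])).round(2)
E
python3 - <<'E'
from plan import *
for A,P in [(0,-8),(20,-8),(27,0),(27,20),(27,33),(30,38)]:
    print(A,P,*tip(0,A,P))
E
```

```text
0 -8 [-68.  82. -42.] [-51. 125. -11.] [-60. 113. -46.] [-117.  -53.  -46.] [ 0.14  0.   -0.99]
20 -8 [-74.  66. -58.] [-54. 116. -45.] [-67.  93. -74.] [-120.  -63.  -14.] [ 0.13  0.34 -0.93]
27 0 [-72.  51. -74.] [-56. 104. -67.] [-65.  76. -93.] [-115.  -72.  -13.] [ 0.    0.45 -0.89]
27 20 [-53.  33. -96.] [-47.  88. -92.] [ -45.   57. -116.] [-95. -91. -36.] [-0.3   0.45 -0.84]
27 33 [ -37.   21. -107.] [ -37.   77. -105.] [ -27.   46. -126.] [ -77. -103.  -46.] [-0.49  0.45 -0.75]
30 38 [ -31.   12. -110.] [ -34.   67. -113.] [ -21.   35. -130.] [ -70. -109.  -42.] [-0.53  0.5  -0.68]
```

Request:
servo_tool --pt "0 0 0 -0.2 0 0 0" --pt "0 0 0 -0.4 0 0 0" --pt "0 0 0 -0.6 0 0 0" --pt "0 0 0 -0.8 0 -0.5 0" --pt "0 0 0 -1 0 -1 0" --pt "0 0 0 -1 0 -1 0" --pt "0 0 0 -1 0 -1 0" --pt "0 0 0 -1 0 -1 0" --pt "0 0 0 -1 0 -1 0" --pt "0 0 0 -1 0 -1 0" --pt "0 0 0 -1 0 -1 0" --pt "0 0 0 -1 0 -0.5 0"

```text
clock: 4.55
position: [500.6, 17.5, 158.2]
ee_rot: [0.984, -0.163, -0.069, -0.011]
contact_force: [0.3, 0.6, -4.3]
gripper_width: 10.9
```

Request:
servo_tool --pt "0 -0.1 -0.24 -0.04 0 0 0" --pt "0 -0.2 -0.48 -0.07 0 0 0" --pt "0 -0.32 -0.7 -0.1 0 0 0" --pt "0 -0.43 -0.95 -0.15 0 0 0" --pt "0 -0.54 -1.18 -0.18 0 0 0" --pt "0 -0.54 -1.18 -0.18 0 0 0" --pt "0 -0.54 -1.18 -0.18 0 0 0" --pt "0 -0.54 -1.18 -0.18 0 0 0" --pt "0 -0.54 -1.18 -0.18 0 0 0" --pt "0 -0.54 -1.18 -0.18 0 0 0" --pt "0 -0.54 -1.18 -0.18 0 0 0" --pt "0 -0.54 -1.18 -0.18 0 0 0"

```text
clock: 5.75
position: [490.8, 146.9, 183.6]
ee_rot: [0.984, -0.163, -0.069, -0.011]
contact_force: [-1.0, -0.2, -4.0]
gripper_width: 11.4
```

Request:
servo_tool --pt "0 -0.54 -1.18 -0.18 0 0 0" --pt "0 -0.54 -1.18 -0.18 0 0 0" --pt "0 -0.54 -1.18 -0.18 0 0 0" --pt "0 -0.54 -1.18 -0.18 0 0 0" --pt "0 -0.54 -1.18 -0.18 0 0 0" --pt "0 -0.54 -1.18 -0.18 0 0 0" --pt "0 -0.54 -1.18 -0.18 0 0 0" --pt "0 -0.54 -1.18 -0.18 0 0 0" --pt "0 -0.43 -0.95 -0.15 0 0 0" --pt "0 -0.32 -0.7 -0.1 0 0 0" --pt "0 -0.2 -0.48 -0.07 0 0 0" --pt "0 -0.1 -0.24 -0.04 0 0 0"

```text
clock: 6.95
position: [481.0, 274.3, 208.6]
ee_rot: [0.984, -0.163, -0.069, -0.011]
contact_force: [-0.3, -0.8, -3.5]
gripper_width: 11.3
```

Run:
```python
from h import *
rel([480,275,210],-18.7)
snap('wrist','w2.png'); snap('top','top1.png')
```

```text
t 6.95 pos [481.  274.3 208.6] F [-0.3 -0.8 -3.5] w 11.3
toolx heading -18.77 toolz [-0.132  0.045 -0.99 ]
shift cm [-0.13 -0.04 -0.12] turn deg [ 0.01  8.   -0.07]
```

View pics/w2.png

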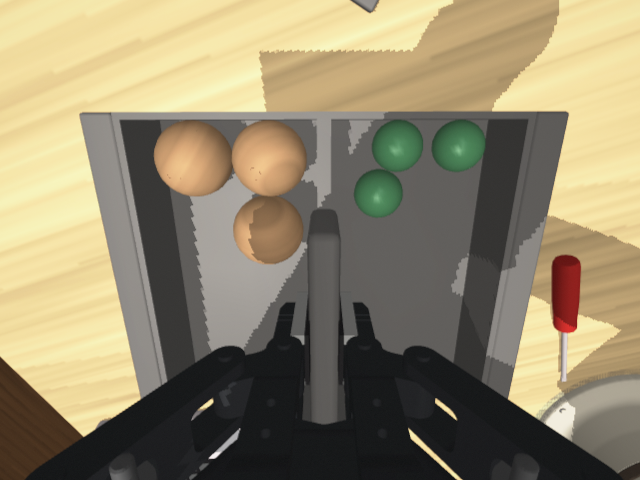

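Request:
servo_tool --pt "0 0 0 0 -0.5 0 0" --pt "0 0 0 0 -1 0 0" --pt "0 0 0 0 -1.5 0 0" --pt "0 0 0 0 -2 0 0" --pt "0 0 0 0 -2 0 0" --pt "0 0 0 0 -2 0 0" --pt "0 0 0 0 -2 0 0" --pt "0 0 0 0 -2 0 0" --pt "0 0 0 0 -2 0 0" --pt "0 0 0 0 -2 0 0" --pt "0 0 0 0 -2 0 0" --pt "0 0 0 0 -2 0 0"

```text
clock: 8.25
position: [481.1, 274.0, 208.6]
ee_rot: [0.97, -0.147, -0.097, 0.169]
contact_force: [-0.6, 0.3, -3.8]
gripper_width: 11.3
```

Request:
servo_tool --pt "0 0 0 0 -2 0 0" --pt "0 0 0 0 -2 0 0" --pt "0 0 0 0 -1.5 0 0" --pt "0 0 0 0 -1 0 0" --pt "0 0 0 0 -0.5 0 0" --pt "0 0 0 0 0 0 0"

```text
clock: 8.85
position: [481.0, 274.0, 208.5]
ee_rot: [0.958, -0.141, -0.106, 0.227]
contact_force: [0.6, 0.3, -3.8]
gripper_width: 11.3
```

Run:
```python
from h import *
rel([480,275,210],-18.7); print(read_state()['joints'].round(2))
a=snap('wrist','w3.png')['image']; b=snap('top','top2.png')['image']
cv2.imwrite('pics/v3.png',np.hstack([cv2.resize(a,(400,300)),cv2.resize(b[130:370,100:420],(400,300))])[:,:,::-1])
```

```text
t 8.85 pos [481.  274.  208.5] F [ 0.6  0.3 -3.8] w 11.3
toolx heading -18.78 toolz [-0.268 -0.405 -0.874]
shift cm [-0.15  0.01 -0.15] turn deg [27.97  7.86  1.88]
[ 0.85  0.53  0.04  0.07 -1.58  0.41]
```

View pics/v3.png

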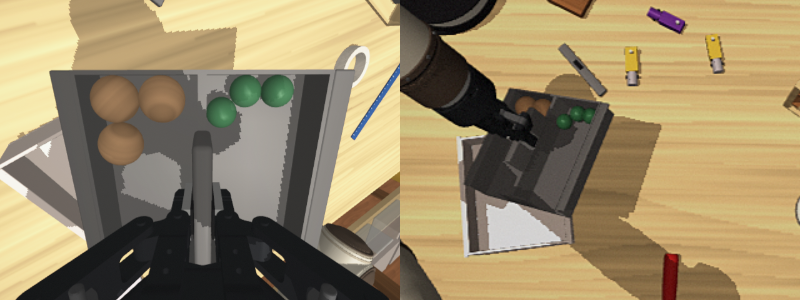

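Request:
servo_tool --pt "0 0 0 0 0 0.5 0" --pt "0 0 0 0 0 1 0" --pt "0 0 0 0 0 1.5 0" --pt "0 0 0 0 0 1.5 0" --pt "0 0 0 0 0 1.5 0" --pt "0 0 0 0 0 1 0" --pt "0 0 0 0 0 1 0" --pt "0 0 0 0 0 1 0" --pt "0 0 0 0 0 0.6 0" --pt "0 0 0 0 0 0.4 0" --pt "0 0 0 0 0 0 0" --pt "0 0 0 0 0 0 0"

```text
clock: 10.15
position: [481.1, 273.9, 208.6]
ee_rot: [0.963, -0.121, -0.022, 0.238]
contact_force: [0.2, -0.4, -4.0]
gripper_width: 11.0
```

Request:
servo_tool --pt "0 0 0 0 0 0 0" --pt "0 0 0 0 0 0 0" --pt "0 0 0 0 0 0 0" --pt "0 0 0 0 0 0 0" --pt "0 0 0 0 0 0 0" --pt "0 0 0 0 0 0 0" --pt "0 0 0 0 0 0.5 0" --pt "0 0 0 0 0 0.5 0" --pt "0 0 0 0 0 0.5 0" --pt "0 0 0 0 0 0.5 0" --pt "0 0 0 0 0 0.5 0" --pt "0 0 0 0 0 0.5 0"

```text
clock: 11.35
position: [480.9, 273.9, 208.7]
ee_rot: [0.964, -0.115, 0.003, 0.242]
contact_force: [-0.4, 1.0, -3.7]
gripper_width: 11.1
```

Run:
```python
from h import *
rel([480,275,210],-18.7); print(read_state()['joints'].round(2))
a=snap('wrist','w4.png')['image']; b=snap('side','s2.png')['image']
cv2.imwrite('pics/v4.png',np.hstack([cv2.resize(a,(400,300)),cv2.resize(b[60:330,180:540],(400,300))])[:,:,::-1])
```

```text
t 11.35 pos [480.9 273.9 208.7] F [-0.4  1.  -3.7] w 11.1
toolx heading -12.68 toolz [-0.049 -0.466 -0.883]
shift cm [-0.11 -0.01 -0.16] turn deg [27.54 -4.92  5.04]
[ 0.93  0.46 -0.13  0.24 -1.41  0.31]
```

View pics/v4.png

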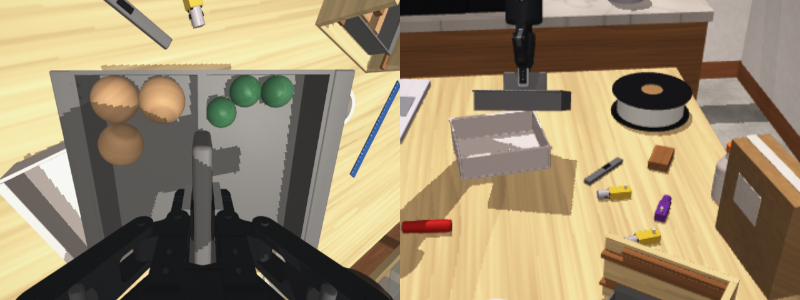

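Request:
servo_tool --pt "0 0 0 0 0 1 0" --pt "0 0 0 0 0 1 0" --pt "0 0 0 0 0 1 0" --pt "0 0 0 0 0 1 0" --pt "0 0 0 0 0 1 0" --pt "0 0 0 0 0 1 0" --pt "0 0 0 0 0 1 0" --pt "0 0 0 0 0 1 0" --pt "0 0 0 0 0 0 0" --pt "0 0 0 0 0 0 0" --pt "0 0 0 0 0 0 0" --pt "0 0 0 0 0 0 0"

```text
clock: 12.65
position: [481.2, 274.0, 208.7]
ee_rot: [0.961, -0.098, 0.07, 0.249]
contact_force: [-0.1, 0.2, -3.7]
gripper_width: 11.0
```

Request:
servo_tool --pt "0 0 0 0 0 1 0" --pt "0 0 0 0 0 1 0" --pt "0 0 0 0 0 1 0" --pt "0 0 0 0 0 1 0" --pt "0 0 0 0 0 1 0" --pt "0 0 0 0 0 1 0" --pt "0 0 0 0 0 1 0" --pt "0 0 0 0 0 1 0" --pt "0 0 0 0 0 1 0" --pt "0 0 0 0 0 1 0" --pt "0 0 0 0 0 0 0" --pt "0 0 0 0 0 0 0"

```text
clock: 13.85
position: [481.0, 273.9, 208.7]
ee_rot: [0.951, -0.075, 0.154, 0.257]
contact_force: [0.4, 0.9, -3.5]
gripper_width: 11.2
```

Request:
servo_tool --pt "0 0 0 0 0 1 0" --pt "0 0 0 0 0 1 0" --pt "0 0 0 0 0 1 0" --pt "0 0 0 0 0 1 0" --pt "0 0 0 0 0 1 0" --pt "0 0 0 0 0 1 0" --pt "0 0 0 0 0 1 0" --pt "0 0 0 0 0 1 0" --pt "0 0 0 0 0 1 0" --pt "0 0 0 0 0 1 0" --pt "0 0 0 0 0 0 0" --pt "0 0 0 0 0 0 0"

```text
clock: 15.05
position: [481.0, 273.9, 208.7]
ee_rot: [0.934, -0.053, 0.236, 0.262]
contact_force: [0.6, -0.1, -3.9]
gripper_width: 11.0
```

Run:
```python
from h import *
rel([480,275,210],-18.7); print(read_state()['joints'].round(2))
a=snap('wrist','w5.png')['image']; b=snap('side','s3.png')['image']; c=snap('top','top5.png')['image']
cv2.imwrite('pics/v5.png',np.vstack([np.hstack([cv2.resize(a,(400,300)),cv2.resize(b[60:330,180:540],(400,300))]),np.hstack([cv2.resize(c[130:370,100:420],(400,300)),np.zeros((300,400,3),np.uint8)])])[:,:,::-1])
```

```text
t 15.05 pos [481.  273.9 208.7] F [ 0.6 -0.1 -3.9] w 11.0
toolx heading 1.63 toolz [ 0.413 -0.515 -0.751]
shift cm [-0.02 -0.01 -0.2 ] turn deg [ 25.85 -32.32  11.7 ]
[ 1.07  0.36 -0.55  0.74 -1.12 -0.11]
```

View pics/v5.png

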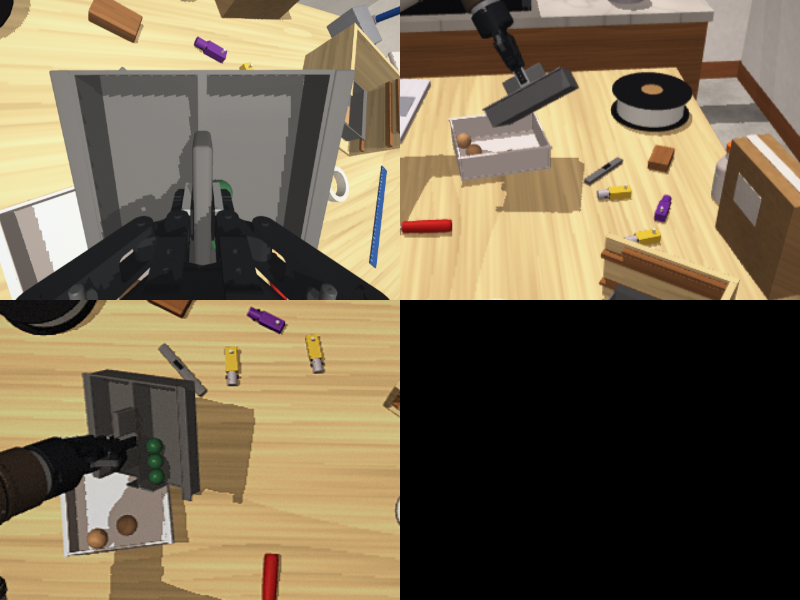

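Request:
servo_tool --pt "0 0 0 0 0 1 0" --pt "0 0 0 0 0 1 0" --pt "0 0 0 0 0 1 0" --pt "0 0 0 0 0 1 0" --pt "0 0 0 0 0 1 0" --pt "0 0 0 0 0 0 0" --pt "0 0 0 0 0 0 0" --pt "0 0 0 0 0 0 0" --pt "0 0 0 0 0 0 0" --pt "0 0 0 0 0 0 0" --pt "0 0 0 0 0 0 0" --pt "0 0 0 0 0 0 0"

```text
clock: 16.4
position: [481.0, 273.9, 208.7]
ee_rot: [0.923, -0.041, 0.276, 0.264]
contact_force: [-0.2, 0.2, -2.8]
gripper_width: 10.9
```

Request:
servo_tool --pt "0 0 0 0 0 -2 0" --pt "0 0 0 0 0 -3 0" --pt "0 0 0 0 0 -3 0" --pt "0 0 0 0 0 -3 0" --pt "0 0 0 0 0 -3 0" --pt "0 0 0 0 0 -3 0" --pt "0 0 0 0 0 -3 0" --pt "0 0 0 0 0 -3 0" --pt "0 0 0 0 0 -3 0" --pt "0 0 0 0 0 -3 0" --pt "0 0 0 0 0 -2 0" --pt "0 0 0 0 0 -2 0"

```text
clock: 17.6
position: [480.9, 273.8, 208.6]
ee_rot: [0.964, -0.115, 0.002, 0.242]
contact_force: [0.3, 0.2, -3.5]
gripper_width: 10.9
```

Request:
servo_tool --pt "0 0 0 0 0 -3 0" --pt "0 0 0 0 0 -3 0" --pt "0 0 0 0 0 -2 0" --pt "0 0 0 0 0 -2 0" --pt "0 0 0 0 0 -2 0" --pt "0 0 0 0 0 -1 0" --pt "0 0 0 0 0 0 0" --pt "0 0 0 0 0 0 0" --pt "0 0 0 0 0 0 0" --pt "0 0 0 0 0 0 0"

```text
clock: 18.6
position: [480.8, 274.0, 208.8]
ee_rot: [0.958, -0.141, -0.106, 0.227]
contact_force: [-0.3, 0.1, -4.3]
gripper_width: 11.1
```

Run:
```python
from h import *
rel([480,275,210],-18.7); print(read_state()['joints'].round(2))
a=snap('wrist','w6.png')['image']; b=snap('side','s6.png')['image']; c=snap('top','top6.png')['image']
cv2.imwrite('pics/v6.png',np.vstack([np.hstack([cv2.resize(a,(400,300)),cv2.resize(b[130:265,200:380],(400,300))]),np.hstack([cv2.resize(c[200:350,130:330],(400,300)),cv2.resize(c[130:370,240:560],(400,300))])])[:,:,::-1])
```

```text
t 18.6 pos [480.8 274.  208.8] F [-0.3  0.1 -4.3] w 11.1
toolx heading -18.75 toolz [-0.267 -0.405 -0.874]
shift cm [-0.12 -0.01 -0.13] turn deg [27.95  7.85  1.9 ]
[ 0.85  0.53  0.04  0.07 -1.58  0.41]
```

View pics/v6.png

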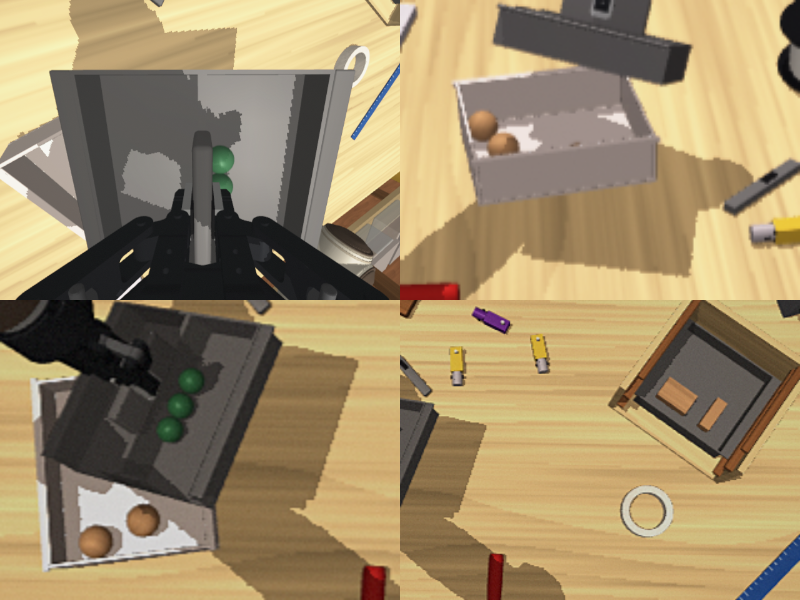

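Request:
servo_tool --pt "0 0 0 0 1 0 0" --pt "0 0 0 0 2 0 0" --pt "0 0 0 0 2.5 0 0" --pt "0 0 0 0 3 0 0" --pt "0 0 0 0 3 0 0" --pt "0 0 0 0 3 0 0" --pt "0 0 0 0 3 0 0" --pt "0 0 0 0 3 0 0" --pt "0 0 0 0 2.5 0 0" --pt "0 0 0 0 2.5 0 0" --pt "0 0 0 0 1.5 0 0" --pt "0 0 0 0 1 0 0"

```text
clock: 19.95
position: [480.8, 273.3, 209.1]
ee_rot: [0.984, -0.163, -0.069, -0.012]
contact_force: [-0.1, -0.6, -2.5]
gripper_width: 11.0
```

Request:
servo_tool --pt "0 0.1 0.24 0.04 0 0 0" --pt "0 0.2 0.48 0.07 0 0 0" --pt "0 0.32 0.7 0.1 0 0 0" --pt "0 0.43 0.95 0.15 0 0 0" --pt "0 0.54 1.18 0.18 0 0 0" --pt "0 0.54 1.18 0.18 0 0 0" --pt "0 0.54 1.18 0.18 0 0 0" --pt "0 0.54 1.18 0.18 0 0 0" --pt "0 0.54 1.18 0.18 0 0 0" --pt "0 0.54 1.18 0.18 0 0 0" --pt "0 0.54 1.18 0.18 0 0 0" --pt "0 0.54 1.18 0.18 0 0 0"

```text
clock: 21.15
position: [491.1, 144.7, 183.2]
ee_rot: [0.984, -0.163, -0.069, -0.011]
contact_force: [0.6, 0.8, -4.1]
gripper_width: 11.4
```

Request:
servo_tool --pt "0 0.54 1.18 0.18 0 0 0" --pt "0 0.54 1.18 0.18 0 0 0" --pt "0 0.54 1.18 0.18 0 0 0" --pt "0 0.54 1.18 0.18 0 0 0" --pt "0 0.54 1.18 0.18 0 0 0" --pt "0 0.54 1.18 0.18 0 0 0" --pt "0 0.54 1.18 0.18 0 0 0" --pt "0 0.54 1.18 0.18 0 0 0" --pt "0 0.43 0.95 0.15 0 0 0" --pt "0 0.32 0.7 0.1 0 0 0" --pt "0 0.2 0.48 0.07 0 0 0" --pt "0 0.1 0.24 0.04 0 0 0"

```text
clock: 22.35
position: [500.9, 17.2, 157.9]
ee_rot: [0.984, -0.163, -0.069, -0.011]
contact_force: [0.1, -0.7, -3.0]
gripper_width: 11.2
```

Run:
```python
from h import *
rel([497,18,59],-18.7)
a=snap('top','top7.png')['image']
cv2.imwrite('pics/v7.png',cv2.resize(a[130:370,120:440],(800,600))[:,:,::-1])
```

```text
t 22.35 pos [500.9  17.2 157.9] F [ 0.1 -0.7 -3. ] w 11.2
toolx heading -18.8 toolz [-0.132  0.045 -0.99 ]
shift cm [0.98 0.05 9.85] turn deg [-0.    8.01 -0.1 ]
```

View pics/v7.png

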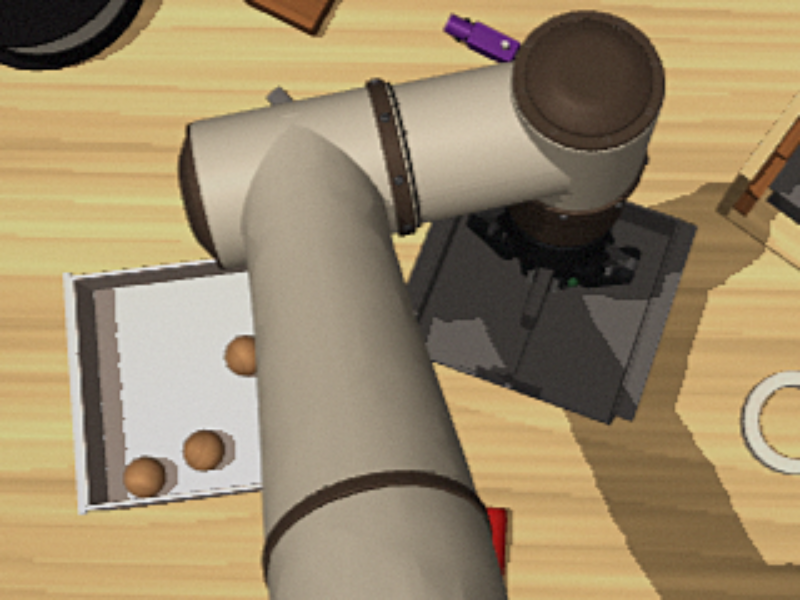

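Request:
servo_tool --pt "0 0 0 1 0 0.5 0" --pt "0 0 0 1 0 1 0" --pt "0 0 0 1 0 1 0" --pt "0 0 0 1 0 1 0" --pt "0 0 0 1 0 1 0" --pt "0 0 0 1 0 1 0" --pt "0 0 0 1 0 1 0" --pt "0 0 0 1 0 1 0" --pt "0 0 0 0.8 0 0.5 0" --pt "0 0 0 0.6 0 0 0" --pt "0 0 0 0.4 0 0 0" --pt "0 0 0 0.2 0 0 0"

```text
clock: 23.6
position: [494.5, 20.1, 59.0]
ee_rot: [0.987, -0.163, -0.0, 0.0]
contact_force: [-7.1, 2.3, 15.5]
gripper_width: 11.3
```

Run:
```python
from h import *
rel([497,18,59],-18.7)
```

```text
t 23.6 pos [494.5  20.1  59. ] F [-7.1  2.3 15.5] w 11.3
toolx heading -18.74 toolz [-0.001 -0.    -1.   ]
shift cm [0.31 0.12 0.  ] turn deg [ 0.03  0.03 -0.04]
```

Request:
servo_tool --pt "0 0 0 -0.1 0 0 0" --pt "1 0 0 0 0 0 0" --pt "1 0 0 0 0 0 0" --pt "1 0 0 0 0 0 0" --pt "1 0 0 0 0 0 0" --pt "1 0 0 0 0 0 0" --pt "1 0 0 -3 0 0 0" --pt "1 0 0 -4 0 0 0" --pt "1 0 0 -4 0 0 0" --pt "1 0 0 -4 0 0 0" --pt "1 2 0 -4 0 0 0" --pt "1 2 0 -3 0 0 0"

```text
clock: 24.8
position: [532.8, 6.9, 283.0]
ee_rot: [0.987, -0.163, 0.002, -0.001]
contact_force: [1.6, 1.3, -0.8]
gripper_width: 84.9
```

Request:
servo_tool --pt "1 1 0 0 0 0 0" --pt "1 0 0 0 0 0 0"

```text
clock: 25.0
position: [542.3, 3.6, 279.2]
ee_rot: [0.987, -0.164, 0.0, -0.0]
contact_force: [-0.2, 0.1, -0.9]
gripper_width: 85.4
```

Run:
```python
from h import *
rel([497,18,59],-18.7)
snap('wrist','w8.png')
```

```text
t 25.0 pos [542.3   3.6 279.2] F [-0.2  0.1 -0.9] w 85.4
toolx heading -18.85 toolz [ 0.     0.001 -1.   ]
shift cm [-4.75  0.12 22.02] turn deg [-0.04 -0.   -0.15]
```

View pics/w8.png

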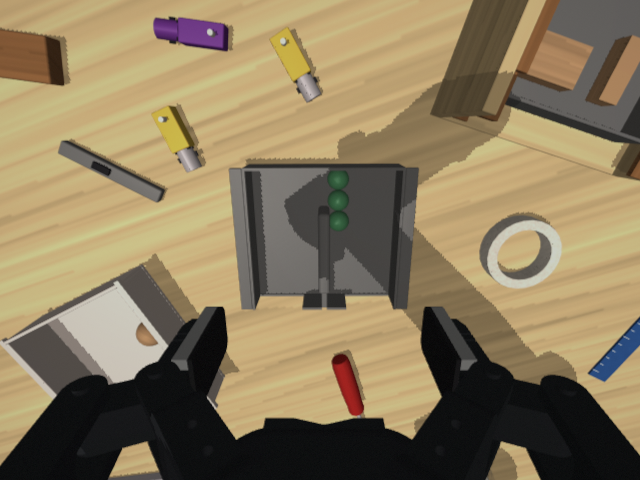

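Run:
```python
from h import *
f='w8'
a=px2w(f,323.5,208,78);b=px2w(f,324.5,290,78);print('tray',((a+b)/2).round(1),np.degrees(np.arctan2(*(a-b)[1::-1])).round(1))
# outer flange corners z40
for u,v in [(230,169),(243,308),(418,168),(407,307)]: print(px2w(f,u,v,40).round(1))
for n,st,ce in [('m1',(171,117),(194,165)),('m2',(283,41.5),(311,96))]:
    s=px2w(f,*st,28);e=px2w(f,*ce,8);d=(e-s)[:2];L=np.linalg.norm(d);d/=L
    print(n,'stub',s.round(1),'canend',e.round(1),'L',L.round(1),'(59)','x-axis heading',np.degrees(np.arctan2(d[1],d[0])).round(1),'origin from stub',(s[:2]+24*d).round(1),'from end',(e[:2]-35*d).round(1))
```

```text
tray [499.5  18.8  78. ] -18.2
[606.7  88.5  40. ]
[446.6 142.1  40. ]
[ 542.8 -102.    40. ]
[383. -49.  40.]
m1 stub [676.  128.9  28. ] canend [623.2 135.7   8. ] L 53.2 (59) x-axis heading 172.7 origin from stub [652.2 132. ] from end [658.  131.2]
m2 stub [703.4  -8.   28. ] canend [649.1 -17.2   8. ] L 55.1 (59) x-axis heading -170.3 origin from stub [679.8 -12. ] from end [683.6 -11.4]
```

Request:
servo_tool --pt "0.6 0 0 0 0 0 -7" --pt "0.6 0 0 0 0 0 -6.8" --pt "0.6 2 -2.8 2 0 0 0" --pt "0.6 2 -2.8 2 0 0 0" --pt "0.6 2 -2.8 2 0 0 0" --pt "0.6 2 -2.8 2 0 0 0" --pt "0.6 2 -2.6 2 0 0 0" --pt "0.6 0 0 3 0 0 0" --pt "0.6 0 0 0 0 0 0" --pt "0.6 0 0 0 0 0 0"

```text
clock: 26.05
position: [652.0, 132.1, 148.2]
ee_rot: [0.999, -0.043, -0.002, 0.001]
contact_force: [0.9, -0.2, 0.9]
gripper_width: 51.1
```

```bash
cat >> h.py <<'E'
def yellow(f,z=17):
    d=snap('wrist',f+'.png'); hsv=cv2.cvtColor(d['image'],cv2.COLOR_RGB2HSV)
    m=cv2.inRange(hsv,(22,170,70),(34,255,255)); n,l,st,c=cv2.connectedComponentsWithStats(m)
    for i in range(1,n):
        if st[i,4]>150:
            P=np.argwhere(l==i)[:,::-1].astype(np.float32); r=cv2.boxPoints(cv2.minAreaRect(P))
            W=np.array([px2w(f,*p,z)[:2] for p in r]); e=[W[1]-W[0],W[2]-W[1]]; e.sort(key=np.linalg.norm)
            print('yellow',st[i].tolist(),'centre',W.mean(0).round(1),'len',np.linalg.norm(e,axis=1).round(1),'heading',np.degrees(np.arctan2(e[1][1],e[1][0])).round(1))
E
python3 - <<'E'
from h import *
rel([655,132,15],-5); yellow('w9')
E
```

```text
t 26.05 pos [652.  132.1 148.2] F [ 0.9 -0.2  0.9] w 51.1
toolx heading -4.95 toolz [-0.003 -0.002 -1.   ]
shift cm [ 0.34 -0.04 13.32] turn deg [0.13 0.18 0.05]
yellow [483, 128, 44, 67, 2210] centre [692.9  -7.2] len [28.2 49.7] heading -168.8
yellow [297, 180, 34, 62, 924] centre [667.2 139.3] len [20.7 47.9] heading -176.8
```

View pics/w9.png

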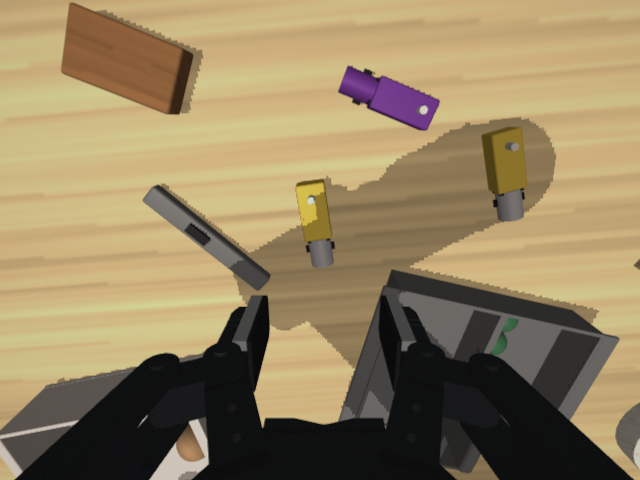

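Run:
```python
from h import *
a=px2w('w9',312,181.5,19);b=px2w('w9',318.5,241,19);c=px2w('w9',322,266,8);s=px2w('w9',311,201,28)
print(a,b,c,s,np.degrees(np.arctan2(*(a-b)[1::-1])))
print(w2px('w9',[655,132,10]),w2px('w9',[655,138,10]))
```

```text
[690.96522946 138.54070704  19.        ] [642.71793497 137.9977561   19.        ] [615.8263279  137.57277723   8.        ] [677.98411469 140.28704848  28.        ] 0.6447508598730683
[324.55981348 222.66670276] [317.26970946 223.27695882]
```

Request:
servo_tool --pt "0.6 0.2 -0.5 2 0 0 -4" --pt "0.6 0 0 3 0 0 0" --pt "0.6 0 0 3 0 0 0" --pt "0.6 0 0 3 0 0 0" --pt "0.6 0 0 1.5 0 0 0" --pt "0.6 0 0 0.8 0 0 0" --pt "0 0 0 0 0 0 0" --pt "0 0 0 0 0 0 0" --pt "0 0 0 0 0 0 0" --pt "0 0 0 0 0 0 0" --pt "0 0 0 0 0 0 0" --pt "0 0 0 0 0 0 0"

```text
clock: 27.3
position: [657.0, 137.9, 18.5]
ee_rot: [1.0, -0.008, 0.002, -0.0]
contact_force: [-0.2, -0.7, 6.4]
gripper_width: 20.7
```

Request:
servo_tool --pt "0 0 0 -1 0 0 0" --pt "0 0 0 -3 0 0 0" --pt "0 0 0 -3 0 0 0" --pt "0 0 0 -3 0 0 0" --pt "0 0 0 -3 0 0 0" --pt "0 0 0 0 0 0 0"

```text
clock: 27.9
position: [658.3, 138.2, 152.5]
ee_rot: [1.0, -0.008, 0.005, -0.002]
contact_force: [0.6, 0.3, 1.0]
gripper_width: 20.6
```

Run:
```python
from h import *
t=np.radians(-18.6); T=lambda x,y:(496+x*np.cos(t)-y*np.sin(t),19.5+x*np.sin(t)+y*np.cos(t))
for x in (35,-20): print(x,np.round(T(x,44),1))
rel([*T(35,44),130],-108.6)
```

```text
35 [543.2  50. ]
-20 [491.1  67.6]
t 27.9 pos [658.3 138.2 152.5] F [0.6 0.3 1. ] w 20.6
toolx heading -0.93 toolz [ 0.01   0.003 -1.   ]
shift cm [-11.38   9.01   2.11] turn deg [ -0.66  -0.21 107.67]
```

Request:
servo_tool --pt "0 0 0 0 0 0 8.3" --pt "0 0 0 0 0 0 8.3" --pt "0 0 0 0 0 0 8.3" --pt "0 0 0 0 0 0 8.3" --pt "0 0 0 0 0 0 8.3" --pt "0 0 0 0 0 0 8.3" --pt "0 0 0 0 0 0 8.3" --pt "0 0 0 0 0 0 8.3" --pt "0 0 0 0 0 0 8.3" --pt "0 0 0 0 0 0 8.3" --pt "0 0 0 0 0 0 8.3" --pt "0 0 0 0 0 0 8.3"

```text
clock: 29.1
position: [655.1, 137.2, 145.7]
ee_rot: [-0.636, 0.771, 0.0, -0.001]
contact_force: [0.4, -0.1, -0.4]
gripper_width: 20.5
```

Request:
servo_tool --pt "0 0 0 0 0 0 8" --pt "0 0 0 0 0 0 0"

```text
clock: 29.3
position: [655.2, 137.2, 145.8]
ee_rot: [-0.584, 0.812, 0.0, -0.001]
contact_force: [-0.3, 0.7, -0.1]
gripper_width: 20.5
```

Run:
```python
from h import *
t=np.radians(-18.6); T=lambda x,y:(496+x*np.cos(t)-y*np.sin(t),19.5+x*np.sin(t)+y*np.cos(t))
rel([*T(35,42),24],-108.6)
```

```text
t 29.3 pos [655.2 137.2 145.8] F [-0.3  0.7 -0.1] w 20.5
toolx heading -108.58 toolz [-0.001 -0.    -1.   ]
shift cm [12.02  7.82 12.2 ] turn deg [ 0.07 -0.04  0.02]
```

Request:
servo_tool --pt "0 2 1.3 0 0 0 0" --pt "0 3 2 0 0 0 0" --pt "0 3 2 0 0 0 0" --pt "0 2.5 1.6 0 0 0 0" --pt "0 1.5 0.9 2 0 0 0" --pt "0 0 0 3 0 0 0" --pt "0 0 0 3 0 0 0" --pt "0 0 0 2 0 0 0" --pt "0 0 0 1.4 0 0 0" --pt "0 0 0 0.7 0 0 0" --pt "0 0 0 0 0 0 0" --pt "0 0 0 0 0 0 0"

```text
clock: 30.5
position: [544.0, 48.6, 26.0]
ee_rot: [-0.584, 0.812, -0.0, 0.0]
contact_force: [-0.0, 0.3, -0.6]
gripper_width: 20.6
```

Request:
servo_tool --pt "0.45 0 0 0 0 0 0" --pt "0.45 0 0 0 0 0 0" --pt "0.45 0 0 0 0 0 0" --pt "0.45 0 0 -2 0 0 0" --pt "0.45 0 0 -3 0 0 0" --pt "0.45 0 0 -3 0 0 0" --pt "0.45 0 0 -4 0 0 0" --pt "0.45 0 0 -1 0 0 0" --pt "0.6 0 0 0 0 0 0"

```text
clock: 31.4
position: [544.6, 48.9, 157.8]
ee_rot: [-0.584, 0.812, -0.001, 0.003]
contact_force: [0.2, 0.2, -0.9]
gripper_width: 50.7
```

Run:
```python
from h import *
rel([681,-12,150],9)
yellow('w10',22)
```

```text
t 31.4 pos [544.6  48.9 157.8] F [ 0.2  0.2 -0.9] w 50.7
toolx heading -108.57 toolz [ 0.005  0.002 -1.   ]
shift cm [  1.43 -14.87   0.83] turn deg [  -0.35   -0.12 -117.57]
yellow [312, 198, 27, 43, 1013] centre [539.9  42.7] len [20.6 35.3] heading 72.2
```

Request:
servo_tool --pt "0.6 0 0 0 0 0 7.7" --pt "0.6 0 0 0 0 0 7.7" --pt "0.6 0 0 0 0 0 7.7" --pt "0.6 0 0 0 0 0 7.7" --pt "0.6 0 0 0 0 0 7.7" --pt "0.6 0 0 0 0 0 7.7" --pt "0.6 0 0 0 0 0 7.7" --pt "0.6 0 0 0 0 0 7.5" --pt "0.6 -3 -2 0 0 0 0" --pt "0.6 -3 -2 0 0 0 0" --pt "0.6 -3 -2 0 0 0 0" --pt "0.6 -2.4 -1.6 0 0 0 0"

```text
clock: 32.65
position: [669.4, -7.5, 152.4]
ee_rot: [-0.087, 0.996, -0.0, -0.002]
contact_force: [-0.4, -0.6, -0.6]
gripper_width: 51.4
```

Request:
servo_tool --pt "0.6 -1 -0.6 0 0 0 0" --pt "0.6 0 0 0 0 0 0" --pt "0.6 0 0 0 0 0 0"

```text
clock: 32.95
position: [678.6, -10.8, 153.1]
ee_rot: [-0.087, 0.996, 0.0, -0.002]
contact_force: [-0.5, -0.0, 0.6]
gripper_width: 51.0
```

Run:
```python
from h import *
rel([681,-10.5,15],-170)
yellow('w11')
a=cv2.imread('pics/w11.png'); c=snap('top','top8.png')['image'][:,:,::-1]
cv2.imwrite('pics/v11.png',np.hstack([cv2.resize(a,(400,300)),cv2.resize(c[130:370,120:440],(400,300))]))
```

```text
t 32.95 pos [678.6 -10.8 153.1] F [-0.5 -0.   0.6] w 51.0
toolx heading -170.01 toolz [-0.004 -0.    -1.   ]
shift cm [-0.3  -0.02 13.81] turn deg [ 0.02 -0.24 -0.01]
yellow [382, 61, 62, 48, 343] centre [566.5  33.1] len [20.7 49. ] heading 60.8
yellow [306, 218, 27, 55, 1220] centre [691.  -10.9] len [21.  47.7] heading 10.4
```

View pics/v11.png

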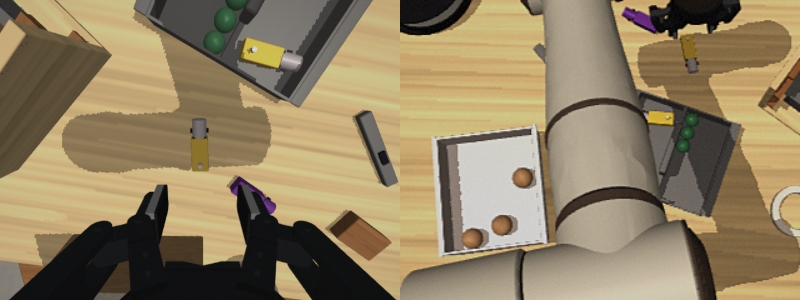

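Request:
servo_tool --pt "0.6 0 -0.2 2 0 0 0" --pt "0.6 0 0 3 0 0 0" --pt "0.6 0 0 3 0 0 0" --pt "0.6 0 0 3 0 0 0" --pt "0.6 0 0 1.7 0 0 0" --pt "0.6 0 0 0.8 0 0 0" --pt "0 0 0 0 0 0 0" --pt "0 0 0 0 0 0 0" --pt "0 0 0 0 0 0 0" --pt "0 0 0 0 0 0 0" --pt "0 0 0 0 0 0 0" --pt "0 0 0 0 0 0 0"

```text
clock: 34.25
position: [681.1, -12.4, 22.1]
ee_rot: [-0.088, 0.996, 0.0, 0.001]
contact_force: [-1.2, 1.0, 6.9]
gripper_width: 20.1
```

Request:
servo_tool --pt "0 0 0 -1 0 0 0" --pt "0 0 0 -3 0 0 0" --pt "0 0 0 -3 0 0 0" --pt "0 0 0 -3 0 0 0" --pt "0 0 0 -3 0 0 0" --pt "0 0 0 0 0 0 -7.7" --pt "0 0 0 0 0 0 -7.7" --pt "0 0 0 0 0 0 -7.7" --pt "0 0 0 0 0 0 -7.7"

```text
clock: 35.15
position: [679.9, -12.8, 150.6]
ee_rot: [-0.351, 0.936, 0.0, -0.0]
contact_force: [-0.1, -1.1, -0.8]
gripper_width: 20.3
```

Request:
servo_tool --pt "0 0 0 0 0 0 -7.7" --pt "0 0 0 0 0 0 -7.7" --pt "0 0 0 0 0 0 -7.7" --pt "0 0 0 0 0 0 -7.5" --pt "0 0 0 0 0 0 0"

```text
clock: 35.65
position: [680.0, -12.8, 150.5]
ee_rot: [-0.583, 0.812, 0.0, -0.0]
contact_force: [-0.6, 0.5, -0.1]
gripper_width: 20.0
```

Run:
```python
from h import *
t=np.radians(-18.6); T=lambda x,y:(496+x*np.cos(t)-y*np.sin(t),19.5+x*np.sin(t)+y*np.cos(t))
rel([*T(-22,44),25],-108.6)
```

```text
t 35.65 pos [680.  -12.8 150.5] F [-0.6  0.5 -0.1] w 20.0
toolx heading -108.61 toolz [-0.  0. -1.]
shift cm [-1.59 20.67 12.56] turn deg [ 0.02 -0.   -0.01]
```

Request:
servo_tool --pt "0 -0.2 2 0 0 0 0" --pt "0 -0.2 3 0 0 0 0" --pt "0 -0.2 3 0 0 0 0" --pt "0 -0.2 3 0 0 0 0" --pt "0 -0.2 3 0 0 0 0" --pt "0 -0.2 3 0 0 0 0" --pt "0 -0.2 2.2 0 0 0 0" --pt "0 -0.2 1.4 0 0 0 0" --pt "0 0 0 2 0 0 0" --pt "0 0 0 3 0 0 0" --pt "0 0 0 3 0 0 0" --pt "0 0 0 2 0 0 0"

```text
clock: 36.85
position: [489.7, 68.0, 48.9]
ee_rot: [-0.583, 0.813, 0.0, -0.001]
contact_force: [0.3, -0.9, -0.4]
gripper_width: 20.5
```

Request:
servo_tool --pt "0 0 0 1.4 0 0 0" --pt "0 0 0 0.8 0 0 0" --pt "0 0 0 0 0 0 0" --pt "0 0 0 0 0 0 0" --pt "0.42 0 0 0 0 0 0" --pt "0.42 0 0 0 0 0 0" --pt "0.42 0 0 0 0 0 0" --pt "0.42 0 0 -2 0 0 0" --pt "0.42 0 0 -3 0 0 0" --pt "0.42 0 0 -4 0 0 0" --pt "0.42 0 0 -4 0 0 0" --pt "1 0 0 0 0 0 0"

```text
clock: 38.05
position: [493.6, 69.4, 164.5]
ee_rot: [-0.584, 0.812, -0.002, 0.006]
contact_force: [0.8, -0.2, 0.9]
gripper_width: 49.2
```

Run:
```python
from h import *
rel([496,19.5,155],-18.6)
```

```text
t 38.05 pos [493.6  69.4 164.5] F [ 0.8 -0.2  0.9] w 49.2
toolx heading -108.51 toolz [ 0.013  0.004 -1.   ]
shift cm [ 4.67 -1.8   0.93] turn deg [ -0.84  -0.1  -89.91]
```

Request:
servo_tool --pt "1 0 0 -0.8 0 0 -8.17" --pt "1 0 0 -0.8 0 0 -8.17" --pt "1 0 0 -0.8 0 0 -8.17" --pt "1 0 0 -0.8 0 0 -8.17" --pt "1 0 0 -0.8 0 0 -8.17" --pt "1 0 0 -0.8 0 0 -8.17" --pt "1 0 0 -0.8 0 0 -8.17" --pt "1 0 0 -0.8 0 0 -8.17" --pt "1 0 0 -0.8 0 0 -8.17" --pt "1 0 0 -0.8 0 0 -8.17" --pt "1 0 0 -0.8 0 0 -8.17" --pt "1 0.8 2.5 0 0 0 0"

```text
clock: 39.25
position: [490.4, 43.2, 247.2]
ee_rot: [0.987, -0.16, 0.001, -0.001]
contact_force: [0.7, -0.0, 0.3]
gripper_width: 85.5
```

Request:
servo_tool --pt "1 1 2.2 0 0 0 0" --pt "1 0 0 0 0 0 0" --pt "1 0 0 0 0 0 0"

```text
clock: 39.55
position: [491.8, 17.6, 246.1]
ee_rot: [0.987, -0.163, -0.0, -0.0]
contact_force: [-0.0, 0.4, -0.2]
gripper_width: 85.2
```

Run:
```python
from h import *
rel([496,19.5,59],-18.6)
snap('wrist','w12.png');yellow('w13')
```

```text
t 39.55 pos [491.8  17.6 246.1] F [-0.   0.4 -0.2] w 85.2
toolx heading -18.78 toolz [-0.  0. -1.]
shift cm [ 0.34 -0.31 18.71] turn deg [-0.    0.02 -0.18]
yellow [246, 207, 43, 23, 251] centre [494.8  83.1] len [24.9 45.3] heading -108.7
```

View pics/w12.png

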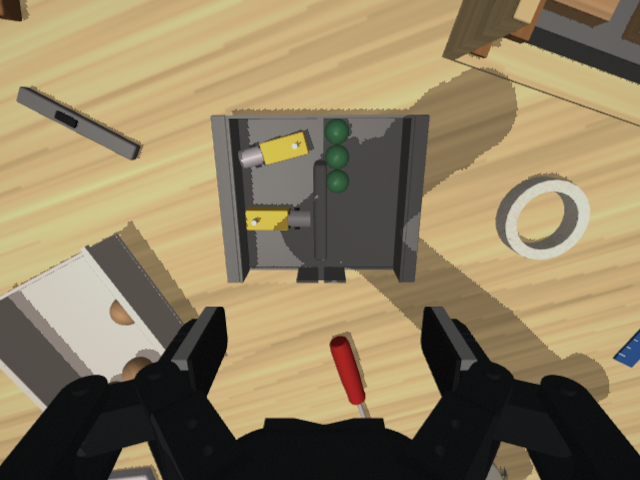

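Request:
servo_tool --pt "1 0.4 -0.2 3 0 0 0" --pt "1 0 0 4 0 0 0" --pt "1 0 0 4 0 0 0" --pt "1 0 0 4 0 0 0" --pt "1 0 0 2.2 0 0 0" --pt "1 0 0 1.5 0 0 0" --pt "1 0 0 0 0 0 0" --pt "0 0 0 0 0 0 0" --pt "0 0 0 0 0 0 0" --pt "0 0 0 0 0 0 0" --pt "0 0 0 0 0 0 0" --pt "0 0 0 0 0 0 0"

```text
clock: 40.85
position: [496.9, 18.7, 60.0]
ee_rot: [0.987, -0.163, 0.001, -0.0]
contact_force: [1.5, 5.5, -1.6]
gripper_width: 12.3
```

Request:
servo_tool --pt "0 0 0 0 0 0 0" --pt "0 0 0 0 0 0 0" --pt "0 0 0 0 0 0 0"

```text
clock: 41.15
position: [496.9, 18.7, 60.2]
ee_rot: [0.987, -0.162, 0.001, -0.0]
contact_force: [-2.2, 1.9, 5.7]
gripper_width: 11.0
```

Run:
```python
from h import *
rel([496,19.5,59],-18.6)
s=px2w('w12',320.5,163,78);e=px2w('w12',320.5,258,78);print(s,e,(s+e)/2)
# rack refinement from top0 c2: inner edges at z=135
g=lambda u,v,z:px2w('top0',400+u/3.4,110+v/3.4,z)[:2].round(1)
print('inner L back',g(268,57,135),'inner R back',g(555,252,135),'backouter L',g(262,32,135),'R',g(578,245,135),'front L outer',g(57,303,135),'front R outer',g(388,540,135))
```

```text
t 41.15 pos [496.9  18.7  60.2] F [-2.2  1.9  5.7] w 11.0
toolx heading -18.69 toolz [ 0.001  0.    -1.   ]
shift cm [-0.11 -0.05  0.12] turn deg [-0.04 -0.06 -0.09]
[538.14973692   5.49685282  78.        ] [454.90535809  34.09347528  78.        ] [496.5275475   19.79516405  78.        ]
inner L back [ 745.1 -273.4] inner R back [ 624.7 -441.1] backouter L [ 761.3 -270.3] R [ 629.3 -455.1] front L outer [ 587.8 -142.6] front R outer [ 449.2 -333.3]
```

```bash
cat > fit.py <<'E'
from h import *
from scipy.optimize import minimize
def edges():
    E=[]
    for s in (1,-1):
        E+=[((-120,s*120),(98,s*120)),((-120,s*108),(86,s*108)),((-120,s*108),(-120,s*120))]
    E+=[((98,-120),(98,120)),((86,-108),(86,108))]
    return np.array([[np.array(a)+(np.array(b)-a)*t for t in np.linspace(0.03,.97,80)] for a,b in E]).reshape(-1,2)
def fit(img,f,p0,z=135,pts=None,ssc=(6,6,2),span=1):
    g=cv2.GaussianBlur(cv2.cvtColor(img,cv2.COLOR_BGR2GRAY).astype(np.float32),(0,0),1.2)
    G=np.hypot(cv2.Sobel(g,5,1,0),cv2.Sobel(g,5,0,1)); G=np.minimum(G,60)
    P=edges() if pts is None else pts; m,e=load(f)
    def cost(p):
        c,s=np.cos(np.radians(p[2])),np.sin(np.radians(p[2]))
        W=np.c_[p[0]+c*P[:,0]-s*P[:,1],p[1]+s*P[:,0]+c*P[:,1],np.full(len(P),z)]
        C=(W-e[:3,3])@e[:3,:3]; q=np.c_[C[:,0],-C[:,1],-C[:,2]]@m.T; q=(q[:,:2]/q[:,2:]).astype(np.float32)
        return -cv2.remap(G,q[:,0].copy(),q[:,1].copy(),cv2.INTER_LINEAR).mean()
    best=None
    for dx in np.arange(-8,9,2)*span:
        for dy in np.arange(-8,9,2)*span:
            for da in np.arange(-2,2.1,.5)*span:
                p=np.array(p0)+[dx,dy,da]; v=cost(p)
                if best is None or v<best[0]: best=(v,p)
    r=minimize(cost,best[1],method='Nelder-Mead',options=dict(initial_simplex=best[1]+np.array([[0,0,0],[2,0,0],[0,2,0],[0,0,.5]])))
    return r.x.round(2),r.fun.round(1)
E
python3 - <<'E'
from fit import *
for f in ('top0','top7'): print(fit(cv2.imread(f'pics/{f}.png'),f,[616.6,-306.4,-35.5]))
print(w2px('top0',[616,-306,135]))
E
```

```text
(array([ 616.42, -309.56,  -36.23]), np.float64(-45.8))
(array([ 616.52, -309.66,  -36.25]), np.float64(-46.4))
[496.9691012  187.09016758]
```

Request:
servo_tool --pt "0 0 0 -0.2 0 0 0" --pt "0 0 0 -0.4 0 0 0" --pt "0 0 0 -0.6 0 0 0" --pt "0 0 0 -0.8 0 -0.5 0" --pt "0 0 0 -1 0 -1 0" --pt "0 0 0 -1 0 -1 0" --pt "0 0 0 -1 0 -1 0" --pt "0 0 0 -1 0 -0.5 0" --pt "0 0 0 -1 0 0 0" --pt "0 0 0 -1 0 0 0" --pt "0 0 0 -1 0 0 0" --pt "0 0 0 -1 0 0 0"

```text
clock: 42.35
position: [500.2, 17.1, 160.0]
ee_rot: [0.986, -0.162, -0.035, -0.006]
contact_force: [-0.2, 0.1, -3.5]
gripper_width: 11.1
```

Request:
servo_tool --pt "0 0 0 -0.6 0 0 0.5" --pt "0 0 0 -0.3 0 0 1" --pt "0 0 0 -0.1 0 0 2" --pt "0 0 0 0 0 0 2.5" --pt "0 0 0 0 0 0 2.5" --pt "0 0 0 0 0 0 2.5" --pt "0 0 0 0 0 0 2.5" --pt "0 0 0 0 0 0 2" --pt "0 0 0 0 0 0 1.5" --pt "0 0 0 0 0 0 0.5" --pt "0 0 0.2 0 0 0 0" --pt "0 0.1 0.5 0 0 0 0"

```text
clock: 43.55
position: [497.7, 10.7, 169.3]
ee_rot: [0.95, -0.31, -0.035, -0.0]
contact_force: [0.7, 0.8, -3.7]
gripper_width: 10.8
```

Request:
servo_tool --pt "0 0.1 0.8 0 0 0 0" --pt "0 0.2 1.1 0 0 0 0" --pt "0 0.2 1.4 0 0 0 0" --pt "0 0.2 1.4 0 0 0 0" --pt "0 0.2 1.4 0 0 0 0" --pt "0 0.2 1.4 0 0 0 0" --pt "0 0.2 1.4 0 0 0 0" --pt "0 0.2 1.4 0 0 0 0" --pt "0 0.2 1.4 0 0 0 0" --pt "0 0.2 1.4 0 0 0 0" --pt "0 0.2 1.4 0 0 0 0" --pt "0 0.2 1.4 0 0 0 0"

```text
clock: 44.75
position: [421.9, -132.2, 171.2]
ee_rot: [0.95, -0.311, -0.035, -0.0]
contact_force: [0.4, -0.4, -4.3]
gripper_width: 10.9
```

Request:
servo_tool --pt "0 0.2 1.2 0 0 0.5 0" --pt "0 0.1 0.9 0 0 1 0" --pt "0 0.1 0.6 0 0 1 0" --pt "0 0 0.3 0 0 1 0" --pt "0 0 0.1 0 0 0.5 0" --pt "0 0 0 0 0 0 0"

```text
clock: 45.35
position: [407.1, -158.3, 171.6]
ee_rot: [0.951, -0.31, -0.002, 0.011]
contact_force: [-0.1, -0.4, -3.0]
gripper_width: 10.7
```

Run:
```python
from fit import *
rel([616.4-211*.807,-309.6+211*.591,138],-36.2)
d=snap('top','top9.png')
# tray flanges top outline at z = tray+40
s=read_state(); z=s['position'][2]-60+40
L=[((-86,y),(86,y)) for y in (102,-102)]+[((86,-102),(86,102)),((-86,88),(-86,102)),((-86,-102),(-86,-88)),((-83,85),(83,85)),((-83,-85),(83,-85))]
pts=np.array([[np.array(a)+(np.array(b)-a)*t for t in np.linspace(0,1,80)] for a,b in L]).reshape(-1,2)
img=cv2.imread('pics/top9.png')
print('tray',fit(img,'top9',[*s['position'][:2],-36.2],z,pts))
print('rack',fit(img,'top9',[616.4,-309.6,-36.2]))
```

```text
t 45.35 pos [ 407.1 -158.3  171.6] F [-0.1 -0.4 -3. ] w 10.7
toolx heading -36.13 toolz [-0.01  -0.019 -1.   ]
shift cm [ 4.71 -0.23  3.37] turn deg [ 1.2  -0.2   0.07]
tray (array([ 410.75, -167.21,  -35.21]), np.float64(-39.7))
rack (array([ 616.42, -309.58,  -36.24]), np.float64(-46.1))
```

Request:
servo_tool --pt "0 0.2 0 0.3 0.3 0 0" --pt "0 0.5 -0.1 0.5 0.3 -0.1 0" --pt "0 0.6 -0.1 0.6 0.3 -0.1 0" --pt "0 0.6 0 0.6 0.3 0 0" --pt "0 0.5 0 0.6 0 0 0" --pt "0 0.4 0 0.4 0 0 0" --pt "0 0.3 0 0.3 0 0 0" --pt "0 0.2 0 0.1 0 0 0" --pt "0 0 0 0 0 0 0" --pt "0 0 0 0 0 0 0"

```text
clock: 46.4
position: [435.1, -176.6, 137.7]
ee_rot: [0.951, -0.31, 0.0, -0.0]
contact_force: [0.2, 0.2, -3.9]
gripper_width: 11.0
```

Run:
```python
from fit import *
rel([616.4-211*.807,-309.6+211*.591,138],-36.2)
snap('top','top10.png'); f='top10'
s=read_state(); px,py,pz=s['position']; img=cv2.imread('pics/top10.png')
t0=np.radians(-36.2);Rm=np.array([[np.cos(t0),-np.sin(t0)],[np.sin(t0),np.cos(t0)]])
u0,v0,k=310,150,3.0
crop=cv2.resize(img[v0:v0+200,u0:u0+265],None,fx=k,fy=k,interpolation=cv2.INTER_CUBIC)
def line(o,a,b,z,col):
    q=[tuple(np.int32(((w2px(f,[*(np.array(o)+Rm@np.array(p)),z])-[u0,v0]+.5)*k))) for p in (a,b)]; cv2.line(crop,q[0],q[1],col,1)
for y in (102,88,-88,-102): line((px,py),(-86,y),(86,y),pz-20,(0,255,0))
line((px,py),(86,-102),(86,102),pz-20,(0,255,0))
line((px,py),(-86,-102),(-86,102),pz-20,(0,255,0))
for y in (120,108,-108,-120): line((616.4,-309.6),(-120,y),(98,y),135,(0,0,255))
cv2.imwrite('pics/v10.png',crop)
```

```text
t 46.4 pos [ 435.1 -176.6  137.7] F [ 0.2  0.2 -3.9] w 11.0
toolx heading -36.16 toolz [ 0.  0. -1.]
shift cm [ 1.37  0.02 -0.03] turn deg [-0.01 -0.    0.04]
```

View pics/v10.png

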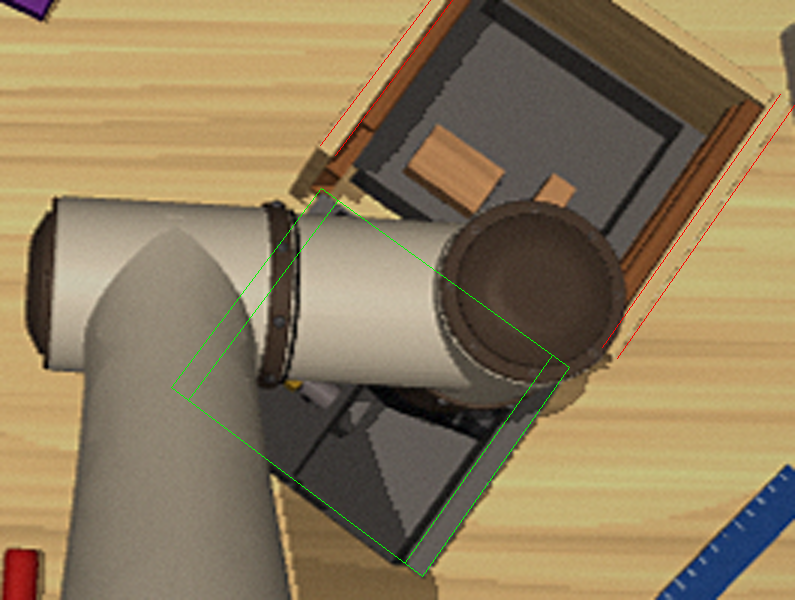

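Run:
```python
from fit import *
f='top0'; img=cv2.imread('pics/top0.png'); t=np.radians(-36.2); c,s=np.cos(t),np.sin(t); m,e=load(f)
def prof(z,xs,ys):
    g=cv2.cvtColor(img,cv2.COLOR_BGR2HSV).astype(np.float32); X,Y=np.meshgrid(xs,ys)
    W=np.c_[616.4+c*X.ravel()-s*Y.ravel(),-309.6+s*X.ravel()+c*Y.ravel(),np.full(X.size,z)]
    C=(W-e[:3,3])@e[:3,:3]; q=np.c_[C[:,0],-C[:,1],-C[:,2]]@m.T; q=(q[:,:2]/q[:,2:]).astype(np.float32)
    return cv2.remap(g,q[:,0].reshape(X.shape).copy(),q[:,1].reshape(X.shape).copy(),cv2.INTER_LINEAR)
for ys in (np.arange(130,84,-2),np.arange(-84,-136,-2)):
    p=prof(135,np.arange(-60,70,3),ys).mean(1); print('y:',[(int(y),*v.astype(int).tolist()) for y,v in zip(ys,p)])
xs=np.arange(74,112,2); p=prof(135,xs,np.arange(-80,81,3)).mean(0); print('x:',[(int(y),*v.astype(int).tolist()) for y,v in zip(xs,p)])
```

```text
y: [(130, 20, 109, 188), (128, 21, 108, 188), (126, 21, 108, 189), (124, 20, 110, 182), (122, 20, 108, 176), (120, 20, 108, 187), (118, 20, 109, 189), (116, 20, 109, 189), (114, 20, 108, 192), (112, 21, 104, 185), (110, 17, 132, 118), (108, 12, 176, 100), (106, 12, 174, 115), (104, 12, 171, 115), (102, 12, 173, 111), (100, 12, 174, 110), (98, 12, 171, 85), (96, 14, 99, 59), (94, 32, 44, 53), (92, 20, 45, 55), (90, 17, 49, 56), (88, 20, 51, 54), (86, 18, 51, 53)]
y: [(-84, 13, 87, 79), (-86, 12, 162, 60), (-88, 12, 178, 93), (-90, 12, 174, 96), (-92, 12, 174, 76), (-94, 12, 173, 103), (-96, 12, 173, 115), (-98, 12, 172, 114), (-100, 12, 173, 109), (-102, 11, 177, 105), (-104, 13, 166, 85), (-106, 19, 118, 146), (-108, 21, 108, 189), (-110, 20, 109, 188), (-112, 20, 110, 186), (-114, 20, 110, 186), (-116, 20, 107, 179), (-118, 20, 110, 170), (-120, 21, 108, 183), (-122, 21, 107, 185), (-124, 21, 107, 185), (-126, 21, 107, 185), (-128, 21, 107, 185), (-130, 21, 107, 185), (-132, 21, 107, 185), (-134, 21, 107, 185)]
x: [(74, 17, 125, 79), (76, 17, 124, 79), (78, 17, 125, 82), (80, 17, 124, 80), (82, 17, 127, 76), (84, 18, 121, 122), (86, 20, 110, 187), (88, 20, 109, 189), (90, 20, 110, 186), (92, 19, 112, 186), (94, 19, 113, 184), (96, 20, 110, 176), (98, 22, 105, 182), (100, 22, 104, 185), (102, 22, 104, 185), (104, 22, 104, 185), (106, 22, 104, 185), (108, 22, 104, 185), (110, 22, 104, 185)]
```

Request:
servo_tool --pt "0 0.2 -0.1 0 0 0 0" --pt "0 0.5 -0.1 0 0 0 0" --pt "0 0.7 -0.05 0 0 0 0" --pt "0 0.7 0 0 0 0 0" --pt "0 0.7 0 0 0 0 0" --pt "0 0.7 0 0 0 0 0" --pt "0 0.7 0 0 0 0 0" --pt "0 0.7 0 0 0 0 0" --pt "0 0.7 0 0 0 0 0" --pt "0 0.7 0 0 0 0 0" --pt "0 0.5 0 0 0 0 0" --pt "0 0.3 0 0 0 0 0"

```text
clock: 47.65
position: [494.3, -216.9, 137.5]
ee_rot: [0.951, -0.31, -0.0, -0.0]
contact_force: [-0.2, 0.3, -4.3]
gripper_width: 10.9
```

Run:
```python
from h import *
rel([617,-306,138],-36.2); s=read_state(); print(R.from_quat(s['ee_rot']).inv().apply(s['contact_force']).round(1),s['wrist_torque'].round(2))
```

```text
t 47.65 pos [ 494.3 -216.9  137.5] F [-0.2  0.3 -4.3] w 10.9
toolx heading -36.18 toolz [-0.  0. -1.]
shift cm [15.17 -0.05 -0.06] turn deg [0.   0.01 0.02]
[-0.3 -0.1  4.3] [-0.03  0.07  0.08]
```

Request:
servo_tool --pt "0 0.3 0 0 0 0 0" --pt "0 0.6 0 0 0 0 0" --pt "0 0.8 0 0 0 0 0" --pt "0 0.8 0 0 0 0 0" --pt "0 0.8 0 0 0 0 0" --pt "0 0.8 0 0 0 0 0" --pt "0 0.8 0 0 0 0 0" --pt "0 0.8 0 0 0 0 0" --pt "0 0.8 0 0 0 0 0" --pt "0 0.6 0 0 0 0 0" --pt "0 0.3 0 0 0 0 0"

```text
clock: 48.75
position: [554.2, -260.6, 137.4]
ee_rot: [0.951, -0.311, -0.0, -0.0]
contact_force: [-0.4, -0.2, -4.0]
gripper_width: 10.9
```

Run:
```python
from h import *
rel([617,-306,138],-36.2); s=read_state(); print(R.from_quat(s['ee_rot']).inv().apply(s['contact_force']).round(1),s['wrist_torque'].round(2))
```

```text
t 48.75 pos [ 554.2 -260.6  137.4] F [-0.4 -0.2 -4. ] w 10.9
toolx heading -36.18 toolz [-0.  0. -1.]
shift cm [ 7.75 -0.05 -0.06] turn deg [0.   0.01 0.02]
[-0.2  0.4  4. ] [-0.01  0.08 -0.02]
```

Still free of contact. On to about 12 mm short of home, then a slow approach to the stop.

Request:
servo_tool --pt "0 0.3 0 0 0 0 0" --pt "0 0.6 0 0 0 0 0" --pt "0 0.8 0 0 0 0 0" --pt "0 0.8 0 0 0 0 0" --pt "0 0.8 0 0 0 0 0" --pt "0 0.8 0 0 0 0 0" --pt "0 0.8 0 0 0 0 0" --pt "0 0.6 0 0 0 0 0" --pt "0 0.4 0 0 0 0 0" --pt "0 0.2 0 0 0 0 0" --pt "0 0.2 0 0 0 0 0"

```text
clock: 49.85
position: [604.4, -297.4, 137.4]
ee_rot: [0.951, -0.31, -0.0, -0.0]
contact_force: [-0.0, -0.3, -3.9]
gripper_width: 11.1
```

Request:
servo_tool --pt "0 0.2 0 0 0 0 0" --pt "0 0.2 0 0 0 0 0" --pt "0 0.2 0 0 0 0 0" --pt "0 0.2 0 0 0 0 0" --pt "0 0.1 0 0 0 0 0"

```text
clock: 50.35
position: [611.9, -302.8, 137.5]
ee_rot: [0.951, -0.31, -0.0, -0.0]
contact_force: [-0.3, 0.3, -4.4]
gripper_width: 11.0
```

Run:
```python
from h import *
rel([617,-306,138],-36.2); s=read_state(); print(R.from_quat(s['ee_rot']).inv().apply(s['contact_force']).round(1),s['wrist_torque'].round(2))
```

```text
t 50.35 pos [ 611.9 -302.8  137.5] F [-0.3  0.3 -4.4] w 11.0
toolx heading -36.17 toolz [-0.  0. -1.]
shift cm [ 0.6  -0.04 -0.05] turn deg [-0.    0.01  0.03]
[-0.4 -0.   4.4] [0.04 0.02 0.04]
```

Request:
servo_tool --pt "0 0.1 0 0 0 0 0" --pt "0 0.1 0 0 0 0 0" --pt "0 0.1 0 0 0 0 0" --pt "0 0.1 0 0 0 0 0" --pt "0 0.1 0 0 0 0 0"

```text
clock: 50.85
position: [615.9, -305.7, 137.5]
ee_rot: [0.951, -0.31, -0.0, -0.0]
contact_force: [0.3, 0.2, -4.0]
gripper_width: 11.4
```

Request:
servo_tool --pt "0 0.1 0 0 0 0 0" --pt "0 0.1 0 0 0 0 0" --pt "0 0 0 0 0 0 0"

```text
clock: 51.15
position: [617.4, -306.9, 137.4]
ee_rot: [0.951, -0.31, -0.0, -0.0]
contact_force: [-0.3, -0.4, -4.1]
gripper_width: 10.9
```

Request:
servo_tool --pt "0 0.1 0 0 0 0 0" --pt "0 0.1 0 0 0 0 0" --pt "0 0 0 0 0 0 0"

```text
clock: 51.45
position: [617.8, -307.6, 137.3]
ee_rot: [0.951, -0.31, -0.002, -0.0]
contact_force: [-4.9, 2.0, -1.9]
gripper_width: 10.8
```

Request:
servo_tool --pt "0 -0.05 0 0.1 0 0 0" --pt "0 0 0 0.1 0 0 0" --pt "0 0 0 0.1 0 0 0" --pt "0 0 0 0 0 0 0"

```text
clock: 51.85
position: [618.0, -307.3, 134.5]
ee_rot: [0.951, -0.31, -0.001, -0.0]
contact_force: [-4.3, 3.1, -1.8]
gripper_width: 11.2
```

Request:
servo_tool --pt "0 0 0 0.1 0 0 0" --pt "0 0 0 0 0 0 0"

```text
clock: 52.05
position: [618.0, -307.3, 134.3]
ee_rot: [0.951, -0.31, -0.001, 0.0]
contact_force: [-5.9, 3.8, 1.9]
gripper_width: 10.6
```

Request:
servo_tool --pt "0.5 0 0 0 0 0 0" --pt "0.5 0 0 0 0 0 0" --pt "0.5 0 0 0 0 0 0" --pt "0.5 0 0 -1 0 0 0" --pt "0.5 0 0 -2 0 0 0" --pt "0.5 0 0 -3 0 0 0" --pt "0.5 0 0 -4 0 0 0" --pt "0.5 -3 0 -3 0 0 0" --pt "0.5 -4 0 0 0 0 0" --pt "0.5 -4 0 0 0 0 0" --pt "0.5 0 0 0 0 0 0"

```text
clock: 53.15
position: [526.2, -240.9, 265.3]
ee_rot: [0.951, -0.31, -0.0, -0.0]
contact_force: [0.2, -1.1, 0.5]
gripper_width: 42.7
```

Run:
```python
from fit import *
rel([617,-306,138],-36.2)
a=snap('wrist','w20.png')['image']; c=snap('top','top20.png')['image']; s=snap('side','s20.png')['image']
cv2.imwrite('pics/v20.png',np.vstack([np.hstack([cv2.resize(a,(400,300)),cv2.resize(s[120:480,120:600],(400,300))]),np.hstack([cv2.resize(c[110:310,390:590],(400,300)),cv2.resize(c[200:350,130:330],(400,300))])])[:,:,::-1])
img=cv2.imread('pics/top20.png')
L=[((-86,y),(86,y)) for y in (102,-102)]+[((86,-102),(86,102)),((-86,88),(-86,102)),((-86,-102),(-86,-88)),((-83,85),(83,85)),((-83,-85),(83,-85))]
pts=np.array([[np.array(p)+(np.array(q)-p)*t for t in np.linspace(0,1,80)] for p,q in L]).reshape(-1,2)
print('tray',fit(img,'top20',[617,-307,-36.2],114,pts))
for u,v in [(0,0)]: pass
# grip position in wrist image
g=cv2.cvtColor(a,cv2.COLOR_RGB2GRAY); print(w2px('w20',[617.4+45*.807,-307-45*.591,152]),w2px('w20',[617.4-45*.807,-307+45*.591,152]))
```

```text
t 53.15 pos [ 526.2 -240.9  265.3] F [ 0.2 -1.1  0.5] w 42.7
toolx heading -36.11 toolz [ 0.     0.001 -1.   ]
shift cm [11.18 -0.09 12.72] turn deg [-0.05  0.02  0.09]
tray (array([ 608.55, -317.74,  -35.35]), np.float64(-32.9))
[323.44186051 -11.77068222] [323.22577268 142.72976927]
```

Request:
servo_tool --pt "0.5 -3 0 -2 0 0 0" --pt "0.5 -4 0 -2 0 0 0" --pt "0.5 -4 0 -2 0 0 0" --pt "0.5 -3 0 -1 0 0 0" --pt "0.5 0 0 0 0 0 0" --pt "0.5 0 0 0 0 0 0"

```text
clock: 53.9
position: [418.0, -160.4, 334.5]
ee_rot: [0.951, -0.31, 0.001, -0.0]
contact_force: [0.9, -0.1, -0.3]
gripper_width: 42.4
```

Run:
```python
from fit import *
rel([617,-306,138],-36.2)
def rk(p): 
    d=np.array(p[:2])-[617,-306]; return np.array([.807*d[0]-.591*d[1],.591*d[0]+.807*d[1]]).round(1)
for n,f in (('wrist','w21'),('top','t21')):
    img=snap(n,f+'.png')['image']; h=cv2.cvtColor(img,cv2.COLOR_RGB2HSV)
    for nm,lo,hi,z in [('green',(50,80,20),(85,255,255),74+15),('yellow',(22,170,60),(34,255,255),74+20),('wood',(8,120,60),(16,220,230),22)]:
        m=cv2.inRange(h,lo,hi); k,l,st,c=cv2.connectedComponentsWithStats(m)
        for i in range(1,k):
            if 40<st[i,4]<4000: print(n,nm,c[i].round(0),st[i,4],'rack frame',rk(px2w(f,*c[i],z)),'world',px2w(f,*c[i],z)[:2].round(0))
f='w21'; a=cv2.imread('pics/w21.png'); g=cv2.cvtColor(a,cv2.COLOR_BGR2GRAY)
# profiles in rack frame: grip top (z=152) along x at y=0; tray front rim (z=114) 
m,e=load(f)
for nm,y,z,xs in [('grip',0,152,range(-70,66,5)),('divider front',-0,114,range(-110,-60,3)),('flange L',98,114,range(-130,100,8)),('flange R',-98,114,range(-130,100,8))]:
    o=[]
    for x in xs:
        q=w2px(f,[617+.807*x+.591*y,-306-.591*x+.807*y,z]).round().astype(int)
        o.append((x,int(g[q[1],q[0]]) if 0<=q[0]<640 and 0<=q[1]<480 else -1))
    print(nm,o)
o=[]
for y in range(-30,31,2):
    q=w2px(f,[617+.591*y,-306+.807*y,152]).round().astype(int); o.append((y,int(g[q[1],q[0]])))
print('grip across',o)
```

```text
t 53.9 pos [ 418.  -160.4  334.5] F [ 0.9 -0.1 -0.3] w 42.4
toolx heading -36.16 toolz [ 0.002 -0.    -1.   ]
shift cm [24.62  0.04 19.7 ] turn deg [-0.07 -0.11  0.04]
wrist wood [204.  13.] 406 rack frame [-49.8 134.2] world [ 656. -168.]
wrist wood [444.  12.] 373 rack frame [ -48.7 -133.5] world [ 499. -385.]
wrist wood [434.  50.] 667 rack frame [ -87.  -126.2] world [ 472. -356.]
wrist wood [215.  52.] 720 rack frame [-89.2 126. ] world [ 619. -152.]
wrist wood [416.  61.] 514 rack frame [ -97.5 -107.2] world [ 475. -335.]
wrist wood [232.  62.] 520 rack frame [-99.5 107.3] world [ 600. -161.]
wrist wood [114. 384.] 50 rack frame [-562.3  336.9] world [362. 298.]
wrist wood [633. 473.] 150 rack frame [-757.  -551.4] world [-319. -304.]
top green [510. 182.] 230 rack frame [ 45.6 -21.1] world [ 641. -350.]
top yellow [491. 163.] 182 rack frame [54.1 35.7] world [ 682. -309.]
top yellow [464. 185.] 188 rack frame [-21.1  54.6] world [ 632. -249.]
top wood [295.  64.] 100 rack frame [ 10.2 536.2] world [942. 120.]
top wood [127. 106.] 424 rack frame [-309.2  781.7] world [829. 507.
[... 1229 characters left out ...]
), (86, -1), (94, -1)]
flange R [(-130, 113), (-122, 43), (-114, 61), (-106, 62), (-98, 62), (-90, 61), (-82, 47), (-74, 49), (-66, 47), (-58, -1), (-50, -1), (-42, -1), (-34, -1), (-26, -1), (-18, -1), (-10, -1), (-2, -1), (6, -1), (14, -1), (22, -1), (30, -1), (38, -1), (46, -1), (54, -1), (62, -1), (70, -1), (78, -1), (86, -1), (94, -1)]
grip across [(-30, 162), (-28, 160), (-26, 157), (-24, 161), (-22, 173), (-20, 173), (-18, 170), (-16, 162), (-14, 161), (-12, 161), (-10, 161), (-8, 159), (-6, 157), (-4, 157), (-2, 161), (0, 170), (2, 170), (4, 173), (6, 175), (8, 175), (10, 172), (12, 173), (14, 170), (16, 169), (18, 165), (20, 165), (22, 170), (24, 170), (26, 115), (28, 63), (30, 32)]
```

```bash
python3 -c "
from bench import *
print(job_done())"
```

```text
the job is handed in; nothing more can be done
None
```

The kit tray is fully home on the rack's upper runners with both gearmotors in its left bay, and I handed the job in at about 54 s. There was no verdict.

- **Emptying:** I carried the tray nose-up to the white bin, leaned it left, then tipped it onto its left front corner. All three wooden balls rolled into the bin and the three marbles stayed at the divider. The tray was then set down level near its starting place.
- **Motors:** Two gearmotors were present; no third was found in any picture. Both lie in the left bay.
- **Rack:** The tray went in under the lips without side contact. The force rose by about 5 N at the back stop. I lowered it until it seated on the runners, let go and backed away.

**Last checks:** These were by pixel measurement only, because the limit of 16 viewed pictures was reached.
- The tray's front wall reads about -86 to -89 mm in the rack frame (-86 is home).
- Both motors read in the left bay, and the three balls read inside the bin.
- The marbles showed as one green blob in the right bay, so the final images did not count them separately. No marble was seen to leave.

**Disagreement:** An automatic edge fit of the tray was off by about 9 to 14 mm, both before insertion and at the end. I discarded it because the arm, and then the lips, hid the tray's edges. I relied instead on the contact at the back stop and the front-wall reading.

I did not re-measure the tape and knife at the end. The arm never went near either, and the loaded tray passed well above the tape.

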